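Hang a turned cup's hook behind the lip of the lacquer line

TASK

Take the C-shaped hook that carries the dark turned cup (its orange tab is there to hold it) and hang it on the green conveyor rail, at the loading window under the clear hood. Lift the hook's tip over the anti-jump lip and lower it gently on to the yellow strip, whose notch may stand anywhere in the window and must be felt or looked for; let go only when the tip has sunk fully home in the notch. Leave it hanging upright and still, and do not push the pale cup, the tin or the sanding block about.

Things in the scene. Friction and masses are not known exactly. Their poses are not given: they have to be found in the camera images.
- carrier: Loose C-shaped hook of 10 mm plate (in its x-z plane, opening to +x) with a dark cup fixed under it (70 tall, 72 wide, axis x=9); 280-470 g. Origin at table level (cup's mouth) below the hook's tip, z up. In mm: tip x+-6 y+-5 z148-194, top arm x-44..6 z182-194, back x-44..-30 z76-194, lower arm x-44..22 z76-88. -x (the tab) faces roughly the robot.
- hook_tip (a point): Centre of the lower end face of the hook's downward-pointing tip (12 mm along x, 10 mm along y): at (0, 0, 148) mm in the carrier's frame, axes as the carrier's.
- grip (a point): Point to pinch on the hook's orange tab: (-69.6, 0, 161) mm in the carrier's frame, same axes. The tab is 18 mm wide and 10 mm thick (y) and leans back 40 degrees from vertical, from (-42, 128) up to its free end at (-84, 178) in x, z. Pinch across y and hard, or it turns in the fingers (harmless to squeeze).
- rail: Fixed green conveyor channel on posts. Origin on the table under its centre, x across it away from the robot, y along it. In mm: bottom plate x+-16 z178-190, lip on the robot's side x-16..-10 up to z218, back wall x10..16 up to z208, 340 long. Dark covers (to z225) close it except the loading window y+-50. Posts 30x26 at x16..46, y+-157. A hung carrier's origin is at z42.
- window (a point): Centre of the loading window on top of the yellow strip in the channel: (0, 0, 200) mm in the rail's frame, same axes. The strip has one notch, 18 mm long in y and 10 mm deep, its centre anywhere in y+-30; it is not reported: find it by touch (the tip sinks 10 mm) or sight. The rest of the window is flat strip. The strip stays put under 40 N.
- hood (a point): Middle of the front (robot-side) edge of the clear flat hood over the rail: (-64, 0, 299) mm in the rail's frame, same axes. The hood spans x-64..56, y+-170, z299-317, so a straight-down tool cannot reach in: tilt it 30 to 45 degrees, coming from the robot's side and above.
- cup: Bystander: loose empty pale wooden cup, mouth up, 72 mm wide, 75 mm tall; origin at the centre of its underside.
- tin: Bystander: loose closed metal tin, 68 mm wide, 70 mm tall; origin at the centre of its underside.
- sander: Bystander: loose cork sanding block with a red pad, 110 x 60 x 28 mm; origin at the centre of its underside.
Not all that is in view belongs to the job. Of the things that look like the carrier, take the one that is farthest to the robot's left at the start.

How it is judged:
By the outcome, as a careful person would: the job done as asked, in the order asked, and still so for the second after the job is handed in, with the robot touching nothing.
It also fails if it takes over 67 s, if anything falls off the work surface, if the arm or the gripper's body presses on something with over 40 N, if the wrist force passes 120 N, or if a joint passes its speed limit or range.

ROBOT

A 7-joint arm with a two-finger parallel gripper is mounted at the origin on the work surface. World frame = base frame: x ahead of the robot, y to its left, z up, the work surface at z = 0. Lengths are in m, angles in rad, forces in N, time in s.
With the tool pointing down it reaches from about 0.35 to 0.9 m from the base axis. Payload 8.1 kg.
Tool frame: the origin (TCP) lies at the very end of the fingers, on their centre line; the grasp point (between the pads) lies 19 mm behind it (grip_point_offset is the distance from the TCP to the grasp point, in m); z points along the fingers, x is the direction in which the jaws open and shut, and the axes are right-handed (so a half turn about z gives the same grasp; the last joint's range is limited). The gripper opens to 92 mm and grips with 3 to 60 N. Pads are 19 mm wide; open, the fingers measure 130 mm over their backs; the gripper's body (75 mm by 190 mm) begins 47 mm behind the grasp point.
Start: joints at [1.172, 0.434, 0.025, 1.573, -0.012, 1.134, -0.075], TCP at [0.182, -0.598, 0.227] pointing down, gripper open.
Joint ranges: [-2.62, 2.62], [-0.44, 2.09], [-1.27, 1.32], [0.08, 2.57], [-1.32, 4.46], [0.12, 2], [-2.74, 2.74]. Speed limits (rad/s): [2.22, 2.22, 3.01, 3.01, 3.14, 3.14, 3.14].

INTERFACE

Orientations are given as a rotation vector (axis times angle).
In Python, from cell import observe, get_image, camera_model, sign_off, grip_point_offset gives the robot as it stands.
- The arm moves only by the tool play_rows, never from a script. Its argument "rows" is a list of rows, each a list of 7 numbers: the shift along the tool's x, y, z as a fraction of full scale, then the turn, a rotation vector about the tool's x, y, z as a fraction of full scale, then the closure, from -1 (fully open) to 1 (shut). A call has 1 to 5 rows; each row shifts and turns the pose as measured when the row begins, along the tool's axes as they then stand; what a row does not reach is not made up. Full scale, the value 1, is 0.15 m for a shift and 0.5 rad for a turn. A row lasts 1/10 s, in which the tool goes at most 50 mm and 8.59 degrees, less where a joint would pass 70% of its speed; a pose out of reach is approached as far as the arm can. A call with a number of a shift or a turn outside -1 to 1 is refused whole. A call with a gripper value outside its range is refused whole. The fingers move at their own pace and stop on an object; "force" is the grip in N (left out, the last holds). Time passes only in rows, so rows that do not move let the fingers close. It gives the time, the measured TCP pose, the force and the opening at its end, in the units of the state.
- observe(): the state, without advancing time (a new reading comes with each control period).
- get_image(name): name is "scene" or "top" or "wrist"; returns the picture (384x512x3 uint8, blue, green, red); there is no depth.
- camera_model(name): a dict with "K" (3x3 intrinsics, pixels), "dist" ([k1, k2, p1, p2, k3] as OpenCV has them; the pictures are not rectified), "R" (3x3) and "t" (3): a world point X has camera coordinates R X + t. Camera axes: x right, y down, z forward; pixel columns grow to the right and rows downward; lengths in m; the calibration is good to about 2 mm. A picture is of the moment at which its call begins: read the wrist's pose just before it. camera_model takes no time and is no camera call; for the wrist camera it gives the pose at the moment of the call.
- sign_off(): hands the job in, once; it reports no verdict.
The state is a dict: "clock": time; "joints": joint angles; "dq": joint speeds; "joint_efforts": joint torques, N m; "position": TCP position; "ee_rot": TCP orientation; "force": force on the tool from outside, world axes, zero at the start; "ft_torque": the same for the moment, N m; "width": opening from 0.0 (shut) to 1.0 (fully open).
Only numpy, scipy, OpenCV 4.12 (cv2) and the standard library are available. Lean on these libraries where they do the work, as an engineer would, in place of code of your own. Each camera call takes 0.05 s, during which the arm holds its last target.

## Working session

There is one attempt and no reset: what is moved stays moved. The work goes in short steps, Python scripts to look and compute and a tool call to move; the robot and the scene stay as the last step left them, time stands still between calls to the robot, and variables do not carry over. Pictures are saved under pics/ and viewed, and the job is handed in when it is done.

Besides the shell and the picture viewer there is one more tool, called after "Request:" in YAML: its name, and indented under it one key for each argument. play_rows: Moves the arm, as the interface text tells. Its arguments: {"type":"object","properties":{"rows":{"type":"array","items":{"type":"array","items":{"type":"number"}}},"force":{"type":"number"}},"required":["rows"]}

```bash
mkdir -p pics; ls
python3 - <<'E'
from cell import *
import cv2,json
print(observe())
for n in("scene","top","wrist"):
    m=camera_model(n);print(n,m)
    cv2.imwrite(f"pics/{n}0.png",get_image(n))
print(grip_point_offset)
E
```

```text
pics
{'clock': 0.0, 'joints': array([ 1.17240122,  0.43520191,  0.02495694,  1.57407289, -0.01160051,
        1.13401369, -0.07505384]), 'dq': array([ 5.98158456e-04,  1.38343367e-03,  4.59463464e-04, -2.28887163e-04,
        3.86428716e-05,  5.17669908e-04, -1.16669127e-03]), 'joint_efforts': array([ 1.52522152e-03, -6.67848802e+01,  9.85013992e-01, -3.14457893e+01,
       -6.07696990e-02,  4.30173066e-02,  2.08564888e-04]), 'position': array([ 0.1819955 , -0.59738741,  0.22596725]), 'ee_rot': array([-2.52387747e+00,  1.86936823e+00,  2.07450497e-03]), 'force': array([-0.12519298, -0.0978336 , -0.78523848]), 'ft_torque': array([-0.01795557, -0.03488754,  0.00647806]), 'width': 0.9950837632023243}
scene {'K': array([[419.80113754,   0.        , 254.51548406],
       [  0.        , 419.80113754, 186.63755123],
       [  0.        ,   0.        ,   1.        ]]), 'dist': array([-0.06518003,  0.        ,  0.        ,  0.        ,  0.        ]), 'R': array([[ 0.84066943,  0.54152531, -0.00502463],
       [ 0.32689298, -0.51482558, -0.79252482],
       [-0.43175906,  0.66460887, -0.609818
[... 301 characters left out ...]
 'R': array([[-0.01524182, -0.99987323, -0.0046054 ],
       [-0.99788555,  0.01550225, -0.06311981],
       [ 0.0631832 ,  0.0036336 , -0.99799533]]), 't': array([-0.03579578,  0.58395957,  1.68516678])}
wrist {'K': array([[321.13025632,   0.        , 260.56908595],
       [  0.        , 321.13025632, 193.7540713 ],
       [  0.        ,   0.        ,   1.        ]]), 'dist': array([-0.04168671,  0.        ,  0.        ,  0.        ,  0.        ]), 'R': array([[ 2.91607268e-01, -9.56538064e-01, -3.64327199e-04],
       [-9.14795700e-01, -2.78993067e-01,  2.92081659e-01],
       [-2.79488869e-01, -8.48398496e-02, -9.56393314e-01]]), 't': array([-0.62581672, -0.03776681,  0.3893814 ])}
0.0188
```

View pics/scene0.png

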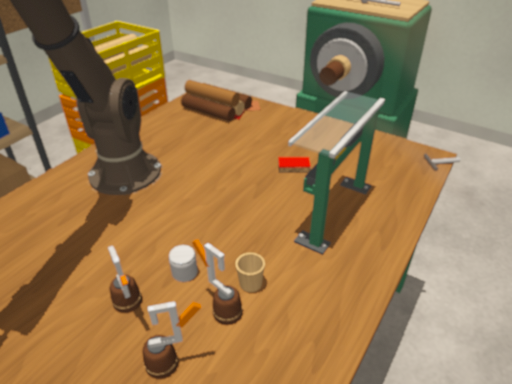

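View pics/top0.png

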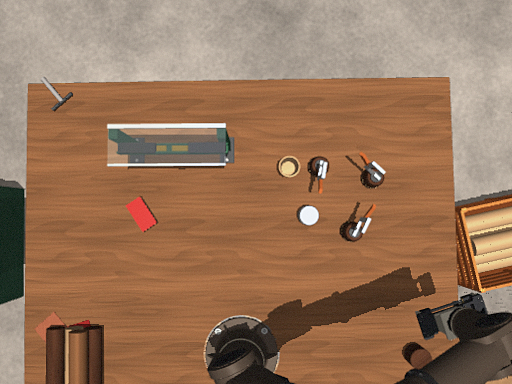

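View pics/wrist0.png

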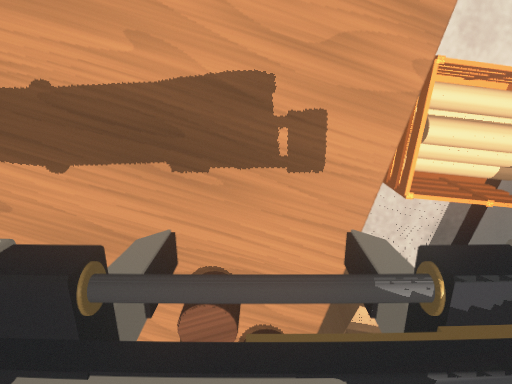

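```bash
cat > h.py <<'E'
from cell import *
import cv2,numpy as np
from scipy.spatial.transform import Rotation as Ro
def ray(m,u,v):
    p=cv2.undistortPoints(np.array([[[u,v]]],float),m["K"],m["dist"])[0,0]
    d=m["R"].T@np.array([p[0],p[1],1.]); c=-m["R"].T@m["t"]
    return c,d/np.linalg.norm(d)
def atz(m,u,v,z):
    c,d=ray(m,u,v); return c+d*(z-c[2])/d[2]
def tri(obs):
    A=np.zeros((3,3));b=np.zeros(3)
    for m,u,v in obs:
        c,d=ray(m,u,v);P=np.eye(3)-np.outer(d,d);A+=P;b+=P@c
    X=np.linalg.solve(A,b); return X,[np.linalg.norm((np.eye(3)-np.outer(ray(*o)[1],ray(*o)[1]))@(X-ray(*o)[0])) for o in obs]
def proj(m,X):
    X=np.atleast_2d(X).astype(float)
    return cv2.projectPoints(X,cv2.Rodrigues(m["R"])[0],m["t"],m["K"],m["dist"])[0][:,0]
def crop(im,x0,y0,x1,y1,name,s):
    c=cv2.resize(im[y0:y1,x0:x1],None,fx=s,fy=s,interpolation=cv2.INTER_CUBIC);cv2.imwrite("pics/"+name,c)
E
python3 - <<'E'
from h import *
t=cv2.imread("pics/top0.png");s=cv2.imread("pics/scene0.png")
crop(t,270,140,350,235,"c1.png",6)
crop(s,160,220,280,340,"c2.png",5)
crop(t,100,110,245,180,"c3.png",5)
crop(s,270,80,400,260,"c4.png",3.3)
E
```

```text
(no output)
```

View pics/c1.png

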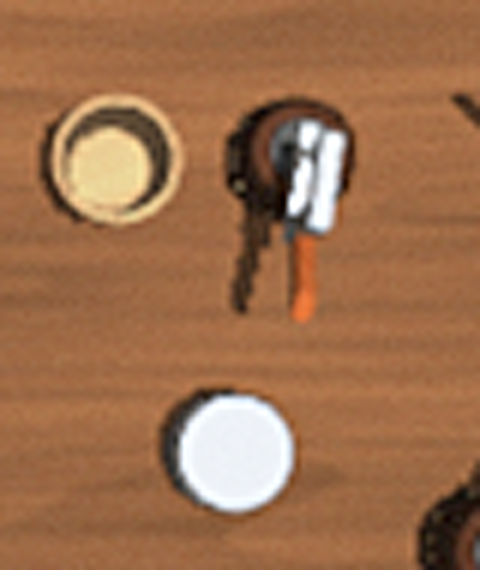

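View pics/c2.png

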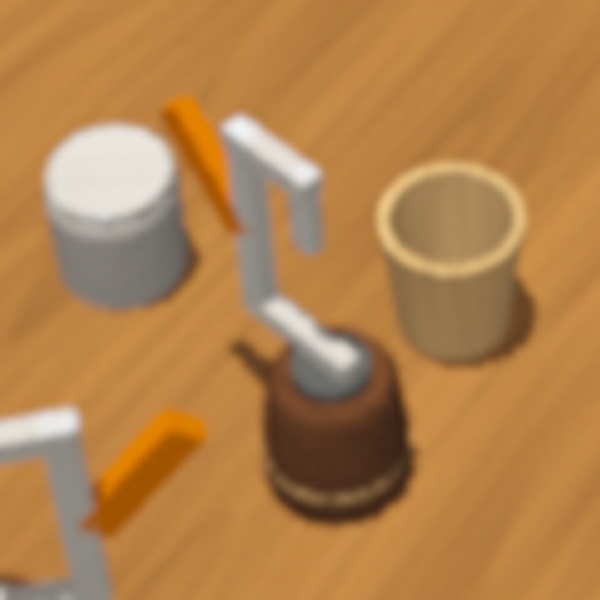

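View pics/c3.png

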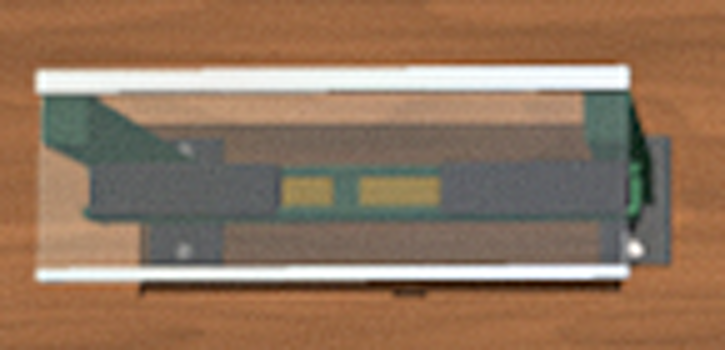

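View pics/c4.png

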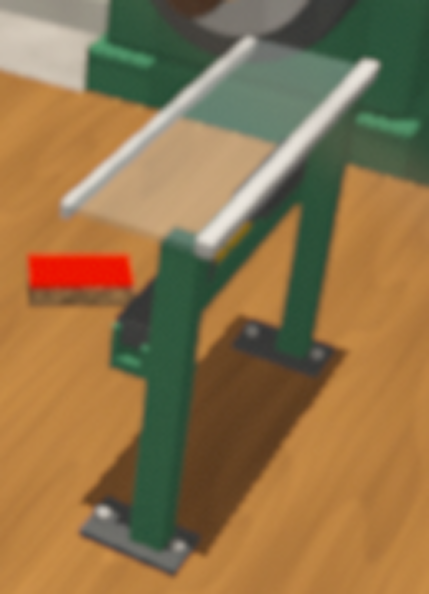

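```bash
cat > fit.py <<'E'
from h import *
from scipy.optimize import least_squares
T=camera_model("top");S=camera_model("scene")
def o(x,y,s,x0,y0): return ((x+.5)/s-.5+x0,(y+.5)/s-.5+y0)
t=lambda x,y:(T,*o(x,y,6,270,140)); s=lambda x,y:(S,*o(x,y,5,160,220)); r=lambda x,y:(T,*o(x,y,5,100,110)); q=lambda x,y:(S,*o(x,y,3.3,270,80))
def fit(pts,p0,nz=False):
    def f(p):
        R=Ro.from_euler('z',p[2]).as_matrix();out=[]
        for X,ob in pts:
            W=R@(np.array(X)/1000.)+[p[0],p[1],p[3] if nz else 0]
            out+=list(proj(ob[0],W)[0]-ob[1:])
        return np.array(out)
    z=least_squares(f,p0,loss='soft_l1');print(z.x,'yaw deg',np.degrees(z.x[2]));print(np.round(f(z.x).reshape(-1,2),1).tolist());return z.x
if __name__=="__main__":
    C=[((6,0,194),t(334,130)),((-44,0,194),t(321,233)),((-84,0,178),t(302,318)),((6,0,194),s(311,183)),((-44,0,194),s(232,118)),((0,0,148),s(307,248)),((-84,0,178),s(180,98))]
    p=fit(C,[.58,-.15,0]); fit(C,[.58,-.15,0,0],True)
    print("tri armend",tri([C[0][1],C[3][1]]),"arm back",tri([C[1][1],C[4][1]]),"tab",tri([C[2][1],C[6][1]]))
    Rr=[((-64,170,317),r(37,281)),((-64,-170,317),r(629,279)),((56,170,317),r(37,70)),((56,-170,317),r(629,66)),((0,50,200),r(282,191)),((0,-50,225),r(440,191)),((0,170,225),r(90,189)),((0,-170,225),r(627,191)),]
    R2=fit(Rr,[.66,.2,0])
    Q=Rr+[((-64,170,317),q(248,37)),((-64,-170,317),q(64,204)),((56,170,317),q(377,62)),((56,-170,317),q(205,240))]
    R3=fit(Q,[.66,.2,0]); fit(Q,[.66,.2,0,0],True)
    for R2 in (R2,R3):
      for c in((332,191),(345,191),(358,191)):
        X=atz(*r(*c),.2);print(X,'rail frame',Ro.from_euler('z',-R2[2]).apply(X-[R2[0],R2[1],0]))
    print("cup",atz(*t(117,160),.075),"tin",atz(*t(236,453),.070))
E
python3 fit.py
```

```text
[ 0.6278379  -0.27375991 -0.21131876] yaw deg -12.107673017274843
[[0.5, 0.8], [-0.3, -0.6], [-0.2, -1.8], [-0.2, -0.6], [0.2, 0.3], [-0.1, -0.4], [-0.4, 0.3]]
[ 0.62752941 -0.27342651 -0.2101278  -0.00076309] yaw deg -12.039436026327012
[[0.4, 0.9], [-0.4, -0.5], [-0.4, -1.7], [-0.2, -0.5], [0.2, 0.4], [-0.1, -0.3], [-0.4, 0.5]]
tri armend (array([ 0.6353443 , -0.27449673,  0.1926826 ]), [np.float64(0.0012990364113541735), np.float64(0.0012990364113539554)]) arm back (array([ 0.58361112, -0.26487744,  0.19445672]), [np.float64(0.0008094463282482814), np.float64(0.0008094463282484511)]) tab (array([ 0.54223   , -0.25516374,  0.17613113]), [np.float64(0.0028020941500225428), np.float64(0.002802094150022455)])
[ 0.68280314  0.19826926 -0.01434091] yaw deg -0.8216737720256225
[[-0.7, -0.4], [-0.1, -0.2], [0.1, 0.2], [0.0, 0.7], [0.5, 0.7], [0.1, -0.5], [-1.9, 0.1], [2.1, -0.5]]
[ 0.68238974  0.19792312 -0.01256302] yaw deg -0.7198082214305247
[[-0.5, -0.1], [0.1, -0.1], [0.2, 0.5], [0.1, 0.7], [0.6, 0.8], [0.2, -0.4], [-1.8, 0.3], [2.2, -0.5], [0.5, -2.1], [-1.0, -2.9], [0.5, 0.3], [1.9, 1.1]]
[ 0.68266761  0.19864601 -0.01235584 -0.00330597] yaw deg -0.707937761362718
[[-0.4, -0.1], [-0.1, -0.1], [0.3, 0.6], [-0.1, 0.8], [0.6, 0.9], [0.1, -0.3], [-1.7, 0.4], [2.0, -0.5], [0.5, -1.2], [-0.9, -1.9], [0.4, 1.3], [2.0, 2.2]]
[0.685179   0.21889362 0.2       ] rail frame [0.00207985 0.02065631 0.2       ]
[0.68504633 0.21082841 0.2       ] rail frame [0.00206286 0.01259003 0.2       ]
[0.68491384 0.20276462 0.2       ] rail frame [0.00204602 0.00452517 0.2       ]
[0.685179   0.21889362 0.2       ] rail frame [0.00252559 0.02100388 0.2       ]
[0.68504633 0.21082841 0.2       ] rail frame [0.00249425 0.01293764 0.2       ]
[0.68491384 0.20276462 0.2       ] rail frame [0.00246307 0.00487283 0.2       ]
cup [ 0.63385552 -0.16977055  0.075     ] tin [ 0.47025083 -0.23284083  0.07      ]
```

Run:
```python
from h import *
t=cv2.imread("pics/top0.png");s=cv2.imread("pics/scene0.png")
T=camera_model("top")
crop(t,310,140,400,250,"c5.png",5)
p=[.6278,-.2738,-.2113]
R=Ro.from_euler('z',p[2]).as_matrix()
print('grip',R@[-.0696,0,.161]+[p[0],p[1],0])
ob=observe();R0=Ro.from_rotvec(ob['ee_rot']).as_matrix();print(R0)
m=camera_model("wrist");c=-m["R"].T@m["t"];print('cam in tool',R0.T@(c-ob['position']),'cam axis',R0.T@m["R"].T[:,2])
for u,v in((372,208),(363,155)): print('tab ends',atz(T,u,v,.178))
```

```text
grip [ 0.55974797 -0.25920271  0.161     ]
[[ 2.91412173e-01 -9.56597474e-01 -4.67071831e-04]
 [-9.56596806e-01 -2.91412524e-01  1.13685555e-03]
 [-1.22362373e-03  1.15505876e-04 -9.99999245e-01]]
cam in tool [ 0.00118981 -0.07772347 -0.15719269] cam axis [0.00108812 0.2919538  0.9564318 ]
tab ends [ 0.48950609 -0.41781806  0.178     ]
tab ends [ 0.6557564 -0.394654   0.178    ]
```

View pics/c5.png

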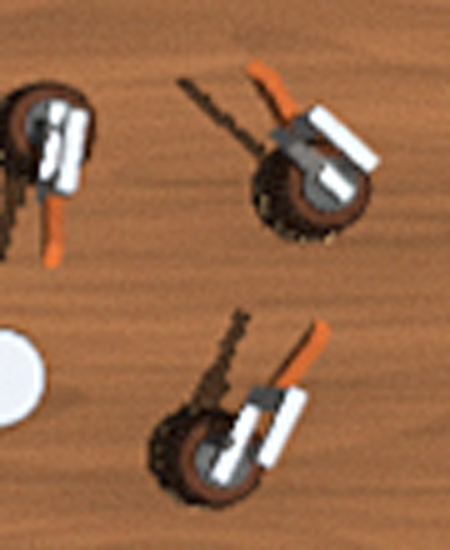

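```bash
cat > plan.py <<'E'
from h import *
from scipy.spatial.transform import Slerp
def Rt(yaw,a): # yaw/tilt deg -> tool R, tool x = -y side
    Z=Ro.from_euler('z',yaw,degrees=True).as_matrix()
    s,c=np.sin(np.radians(a)),np.cos(np.radians(a))
    z=Z@np.array([s,0,-c]);x=Z@np.array([0,-1.,0]);return np.column_stack([x,np.cross(z,x),z])
def plan(grip,R,n,g=-1,off=None):
    off=grip_point_offset if off is None else off
    ob=observe();p=ob['position'];R0=Ro.from_rotvec(ob['ee_rot']);R1=Ro.from_matrix(R)
    tgt=np.array(grip)+off*R[:,2]
    sl=Slerp([0,1],Ro.concatenate([R0,R1]))
    print('dist mm',np.linalg.norm(tgt-p)*1000,'ang',np.degrees((R0.inv()*R1).magnitude()))
    rows=[]
    for i in range(n):
        a=sl(i/n);b=sl((i+1)/n);d=a.inv().apply((tgt-p)/n);w=(a.inv()*b).as_rotvec()
        rows.append([round(float(v),3)+0 for v in list(d/.15)+list(w/.5)]+[g])
    for k in range(0,n,5): print(rows[k:k+5])
def st():
    ob=observe();R=Ro.from_rotvec(ob['ee_rot']).as_matrix();z=R[:,2]
    print('t %.2f'%ob['clock'],'grip',np.round(ob['position']-grip_point_offset*z,4),'tilt',np.degrees(np.arccos(-z[2])).round(2),'yaw',np.degrees(np.arctan2(z[1],z[0])).round(2),'xt',R[:,0].round(3),'F',ob['force'].round(1),'w',round(ob['width'],3),'q',ob['joints'].round(2))
E
python3 - <<'E'
from plan import *
st()
R0=Ro.from_rotvec(observe()['ee_rot']).as_matrix()
plan([.3,-.42,.36],Rt(-50,15),9)
E
```

```text
t 0.15 grip [ 0.182  -0.5975  0.2449] tilt 0.07 yaw 112.34 xt [ 0.291 -0.957 -0.001] F [-0.  -0.3  0.1] w 0.998 q [ 1.17  0.44  0.02  1.57 -0.01  1.13 -0.08]
dist mm 241.35292917857458 ang 68.42139214170767
[[-0.097, -0.123, -0.086, 0.052, 0.034, 0.258, -1], [-0.111, -0.112, -0.084, 0.052, 0.034, 0.258, -1], [-0.123, -0.099, -0.084, 0.052, 0.034, 0.258, -1], [-0.133, -0.085, -0.083, 0.052, 0.034, 0.258, -1], [-0.142, -0.069, -0.084, 0.052, 0.034, 0.258, -1]]
[[-0.148, -0.052, -0.085, 0.052, 0.034, 0.258, -1], [-0.153, -0.035, -0.086, 0.052, 0.034, 0.258, -1], [-0.155, -0.018, -0.088, 0.052, 0.034, 0.258, -1], [-0.154, 0.0, -0.091, 0.052, 0.034, 0.258, -1]]
```

Run:
```python
from plan import *
plan([.36,-.38,.36],Rt(-5,20),10)
```

```text
dist mm 307.50981125288513 ang 29.62038932664128
[[-0.103, -0.16, -0.077, 0.069, 0.014, 0.076, -1], [-0.108, -0.158, -0.073, 0.069, 0.014, 0.076, -1], [-0.114, -0.157, -0.068, 0.069, 0.014, 0.076, -1], [-0.119, -0.154, -0.063, 0.069, 0.014, 0.076, -1], [-0.124, -0.152, -0.059, 0.069, 0.014, 0.076, -1]]
[[-0.13, -0.149, -0.055, 0.069, 0.014, 0.076, -1], [-0.135, -0.146, -0.05, 0.069, 0.014, 0.076, -1], [-0.14, -0.142, -0.046, 0.069, 0.014, 0.076, -1], [-0.145, -0.138, -0.042, 0.069, 0.014, 0.076, -1], [-0.15, -0.134, -0.039, 0.069, 0.014, 0.076, -1]]
```

Request:
play_rows:
  rows:
    - [-0.1, -0.16, -0.08, 0.07, 0.01, 0.08, -1]
    - [-0.11, -0.16, -0.07, 0.07, 0.01, 0.08, -1]
    - [-0.11, -0.16, -0.07, 0.07, 0.01, 0.08, -1]
    - [-0.12, -0.15, -0.06, 0.07, 0.01, 0.08, -1]
    - [-0.12, -0.15, -0.06, 0.07, 0.01, 0.08, -1]
  force: 60

```text
clock: 0.65
position: [0.2748, -0.4885, 0.2824]
ee_rot: [-2.211, 2.035, -0.18]
force: [-0.5, -0.1, 0.3]
width: 0.997
```

Run:
```python
from plan import *
st()
plan([.46,-.24,.27],Rt(-12,44),10)
```

```text
t 0.65 grip [ 0.2715 -0.4888  0.3009] tilt 10.17 yaw 5.04 xt [ 0.083 -0.997 -0.001] F [-0.5 -0.1  0.3] w 0.997 q [ 1.08  0.25 -0.02  1.71 -0.18  1.11 -0.35]
dist mm 316.65175633422535 ang 37.6500498921712
[[-0.152, -0.14, 0.043, 0.117, 0.027, 0.053, -1], [-0.157, -0.133, 0.049, 0.117, 0.027, 0.053, -1], [-0.161, -0.126, 0.054, 0.117, 0.027, 0.053, -1], [-0.165, -0.118, 0.059, 0.117, 0.027, 0.053, -1], [-0.168, -0.11, 0.063, 0.117, 0.027, 0.053, -1]]
[[-0.172, -0.102, 0.067, 0.117, 0.027, 0.053, -1], [-0.176, -0.093, 0.071, 0.117, 0.027, 0.053, -1], [-0.179, -0.084, 0.074, 0.117, 0.027, 0.053, -1], [-0.182, -0.075, 0.076, 0.117, 0.027, 0.053, -1], [-0.185, -0.066, 0.077, 0.117, 0.027, 0.053, -1]]
```

Request:
play_rows:
  rows:
    - [-0.15, -0.14, 0.03, 0.12, 0.03, 0.05, -1]
    - [-0.16, -0.13, 0.03, 0.12, 0.03, 0.05, -1]
    - [-0.16, -0.13, 0.04, 0.12, 0.03, 0.05, -1]
    - [-0.17, -0.12, 0.05, 0.12, 0.03, 0.05, -1]
    - [-0.17, -0.11, 0.06, 0.12, 0.03, 0.05, -1]

```text
clock: 1.15
position: [0.3764, -0.361, 0.2803]
ee_rot: [-1.906, 2.021, -0.541]
force: [1.2, -0.7, 0.5]
width: 0.997
```

Request:
play_rows:
  rows:
    - [-0.17, -0.1, 0.06, 0.12, 0.03, 0.05, -1]
    - [-0.18, -0.09, 0.07, 0.12, 0.03, 0.05, -1]
    - [-0.18, -0.08, 0.07, 0.12, 0.03, 0.05, -1]
    - [-0.18, -0.08, 0.07, 0.12, 0.03, 0.05, -1]
    - [0, 0, 0, 0, 0, 0, -1]

```text
clock: 1.65
position: [0.454, -0.2564, 0.2708]
ee_rot: [-1.652, 1.974, -0.786]
force: [0.1, 1.1, -0.2]
width: 1.001
```

Run:
```python
from plan import *
st()
plan([.48,-.242,.25],Rt(-12,44),3)
cv2.imwrite("pics/w1.png",get_image("wrist"))
m=camera_model("wrist")
p=[.6278,-.2738,-.2113]
R=Ro.from_euler('z',p[2]).as_matrix()
for X in([-.0696,0,.161],[-.084,0,.178],[-.044,0,.194],[.006,0,.194]):print(X,proj(m,R@X+[p[0],p[1],0]))
```

```text
t 1.65 grip [ 0.4416 -0.2538  0.2846] tilt 42.43 yaw -11.97 xt [-0.184 -0.983  0.022] F [ 0.1  1.1 -0.2] w 1.001 q [ 0.9  -0.04 -0.3   2.33 -1.11  0.3  -0.15]
dist mm 53.08691124474881 ang 2.444733886305362
[[-0.043, -0.008, 0.109, 0.018, 0.001, 0.022, -1], [-0.043, -0.007, 0.11, 0.018, 0.001, 0.022, -1], [-0.043, -0.005, 0.11, 0.018, 0.001, 0.022, -1]]
[-0.0696, 0, 0.161] [[237.29239929 174.7958039 ]]
[-0.084, 0, 0.178] [[235.64432215 179.60360192]]
[-0.044, 0, 0.194] [[237.51233335 133.63463727]]
[0.006, 0, 0.194] [[240.47389647  92.74715872]]
```

View pics/w1.png

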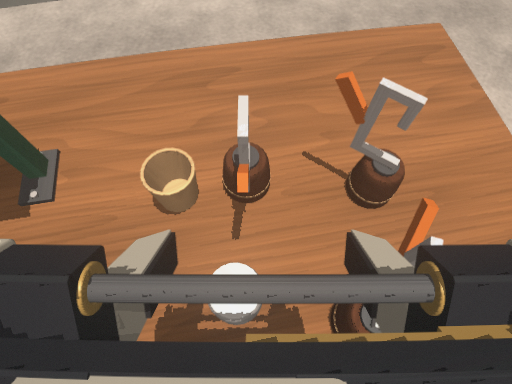

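Run:
```python
from h import *
crop(cv2.imread("pics/w1.png"),200,80,300,220,"c6.png",5)
```

```text
(no output)
```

View pics/c6.png

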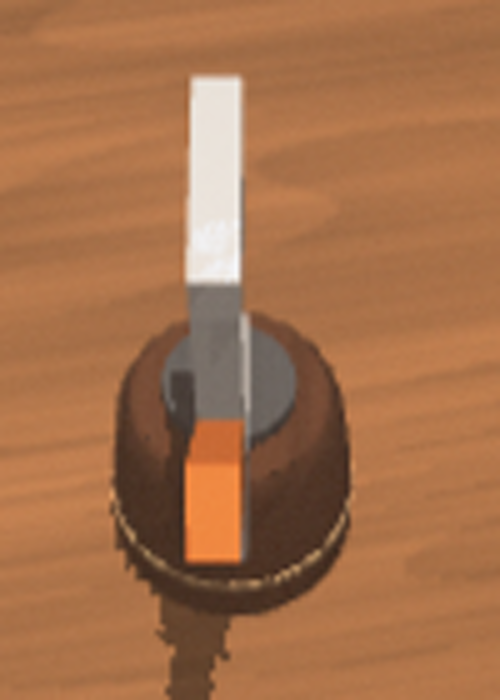

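```bash
cat > fit2.py <<'E'
from fit import *
W=camera_model("wrist")
w=lambda x,y:(W,*o(x,y,5,200,80))
C=[((6,0,194),t(334,130)),((-44,0,194),t(321,233)),((-84,0,178),t(302,318)),((6,0,194),s(311,183)),((-44,0,194),s(232,118)),((0,0,148),s(307,248)),((-84,0,178),s(180,98))]
V=[((6,0,194),w(217,76)),((-44,0,194),w(213,284)),((-84,0,178),w(214,512))]
for c in (V,V*3+C):
    for nz in (0,1):
        p=fit(c,[.628,-.273,-.2]+[0]*nz,nz)
        print('grip',Ro.from_euler('z',p[2]).apply([-.0696,0,.161])+[p[0],p[1],p[3] if nz else 0])
print(tri([V[0][1],C[0][1],C[3][1]])[0],tri([V[1][1],C[1][1],C[4][1]])[0],tri([V[2][1],C[2][1],C[6][1]])[0])
E
python3 fit2.py
```

```text
[ 0.62466904 -0.27603294 -0.17027163] yaw deg -9.755845991168645
[[-0.1, 0.0], [0.2, -0.3], [-0.1, 0.3]]
grip [ 0.55607554 -0.26423921  0.161     ]
[ 0.62523482 -0.27610341 -0.17028439 -0.0008252 ] yaw deg -9.756576955426395
[[-0.1, 0.2], [0.2, -0.3], [-0.1, 0.1]]
grip [ 0.55664147 -0.26430881  0.1601748 ]
[ 0.62489156 -0.27585142 -0.17033227] yaw deg -9.759320430162486
[[-0.3, -0.1], [-0.1, -0.5], [-0.3, 0.1], [-0.3, -0.1], [-0.1, -0.5], [-0.3, 0.1], [-0.3, -0.1], [-0.1, -0.5], [-0.3, 0.1], [1.1, 1.7], [1.0, 0.5], [1.5, -0.7], [-1.8, -0.6], [-2.1, 0.8], [-1.8, -0.4], [-3.2, 1.2]]
grip [ 0.55629878 -0.26405354  0.161     ]
[ 0.62578794 -0.27588372 -0.16939432 -0.00141184] yaw deg -9.7055798665619
[[-0.4, 0.2], [-0.1, -0.4], [-0.3, -0.1], [-0.4, 0.2], [-0.1, -0.4], [-0.3, -0.1], [-0.4, 0.2], [-0.1, -0.4], [-0.3, -0.1], [1.1, 1.5], [0.9, 0.2], [1.5, -0.9], [-1.5, 0.0], [-1.8, 1.4], [-1.4, 0.3], [-2.9, 1.8]]
grip [ 0.55718412 -0.26415018  0.15958816]
[ 0.63471754 -0.27545011  0.19140995] [ 0.582968   -0.26606266  0.19346669] [ 0.54268488 -0.25782497  0.17761861]
```

Run:
```python
from plan import *
R=Rt(-9.76,43); g=np.array([.5563,-.2641,.161])
plan(g-.08*R[:,2],R,5)
```

```text
dist mm 89.87236877635321 ang 1.728634811387745
[[-0.019, -0.001, 0.118, 0.005, -0.011, 0.002, -1], [-0.018, -0.001, 0.118, 0.005, -0.011, 0.002, -1], [-0.017, 0.0, 0.119, 0.005, -0.011, 0.002, -1], [-0.017, 0.0, 0.119, 0.005, -0.011, 0.002, -1], [-0.016, 0.0, 0.119, 0.005, -0.011, 0.002, -1]]
```

Request:
play_rows:
  rows:
    - [-0.02, 0, 0.12, 0.005, -0.011, 0.002, -1]
    - [-0.02, 0, 0.12, 0.005, -0.011, 0.002, -1]
    - [-0.02, 0, 0.12, 0.005, -0.011, 0.002, -1]
    - [-0.02, 0, 0.12, 0.005, -0.011, 0.002, -1]
    - [-0.015, 0, 0.12, 0.005, -0.011, 0.002, -1]

```text
clock: 2.2
position: [0.5073, -0.2612, 0.223]
ee_rot: [-1.669, 1.954, -0.751]
force: [-1.0, -0.8, -0.1]
width: 0.999
```

Run:
```python
from plan import *
st()
cv2.imwrite("pics/w2.png",get_image("wrist"))
R=Rt(-9.76,43); g=np.array([.5563,-.2641,.161])
plan(g,R,5)
```

```text
t 2.20 grip [ 0.4949 -0.2592  0.237 ] tilt 41.84 yaw -9.35 xt [-0.158 -0.987  0.004] F [-1.  -0.8 -0.1] w 0.999 q [ 1.21  0.19 -0.73  2.28 -1.31  0.12  0.07]
dist mm 96.51837535768185 ang 1.3523146127091914
[[-0.009, 0.008, 0.128, 0.008, 0.001, 0.005, -1], [-0.009, 0.008, 0.128, 0.008, 0.001, 0.005, -1], [-0.009, 0.009, 0.128, 0.008, 0.001, 0.005, -1], [-0.009, 0.009, 0.128, 0.008, 0.001, 0.005, -1], [-0.009, 0.01, 0.128, 0.008, 0.001, 0.005, -1]]
```

View pics/w2.png

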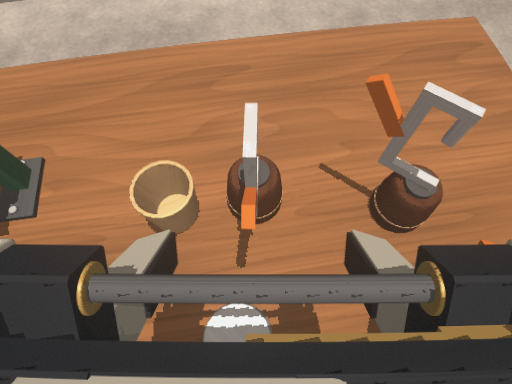

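```bash
cat > kin.py <<'E'
from h import *
from scipy.optimize import least_squares
import itertools
def fk(q,P,sg):
    h,L1,L2,L3,e1,e2=P[:6];o=P[6:13]
    p=np.zeros(3);R=Ro.identity()
    tr=[(0,0,h),(0,0,0),(0,0,L1),(e1,0,0),(-e1,0,L2),(0,0,0),(e2,0,0)]
    ax='zyzyzyz'
    for i in range(7):
        p=p+R.apply(tr[i]);R=R*Ro.from_euler(ax[i],sg[i]*(q[i]+o[i]))
    return p+R.apply((0,0,L3)),R
D=[([1.17240122,0.43520191,0.02495694,1.57407289,-0.01160051,1.13401369,-0.07505384],[0.1819955,-0.59738741,0.22596725],[-2.52387747,1.86936823,.002]),
([1.08,.25,-.02,1.71,-.18,1.11,-.35],[.2748,-.4885,.2824],[-2.211,2.035,-.18]),
([.9,-.04,-.3,2.33,-1.11,.3,-.15],[.454,-.2564,.2708],[-1.652,1.974,-.786])]
if __name__=="__main__":
    ob=observe();print(ob['joints']);D.append((ob['joints'],ob['position'],ob['ee_rot']))
    best=[]
    for sg in itertools.product((1,-1),repeat=4):
        s=[sg[0],1,sg[1],1,sg[2],1,sg[3]]
        for o1 in(0,np.pi):
          for o7 in (0,np.pi/2,np.pi,-np.pi/2):
            def f(x):
                P=np.concatenate([x,[0,0,o1,0,0,0,0,0,o7]]);r=[]
                for q,p,rv in D:
                    a,R=fk(q,P,s);r+=list((a-p)*3)+list((R.inv()*Ro.from_rotvec(rv)).as_rotvec())
                return np.array(r)
            z=least_squares(f,[.35,.4,.4,.25],loss='soft_l1',f_scale=.05);best.append((z.cost,s,o1,o7,z.x,f(z.x)))
    best.sort(key=lambda b:b[0])
    for b in best[:3]:print(b[:5],b[5].reshape(-1,6).round(2).tolist())
E
python3 kin.py
```

```text
[ 1.19611874  0.19004716 -0.71983984  2.27640925 -1.31360699  0.11894136
  0.07202207]
(np.float64(0.020083185955770255), [-1, 1, -1, 1, -1, 1, -1], 0, 3.141592653589793, array([0.16824915, 0.60795126, 0.42827528, 0.30904419])) [[0.17, 0.0, 0.01, 0.0, 0.0, -0.0], [0.14, 0.04, 0.03, -0.01, -0.0, 0.0], [0.0, 0.14, -0.01, -0.01, -0.0, 0.01], [0.02, 0.08, -0.02, 0.0, 0.0, -0.0]]
(np.float64(0.07658814448396159), [-1, 1, -1, 1, -1, 1, 1], 0, 3.141592653589793, array([0.16824915, 0.60795126, 0.42827528, 0.30904419])) [[0.17, 0.0, 0.01, 0.0, 0.0, 0.15], [0.14, 0.04, 0.03, -0.0, -0.0, 0.7], [0.0, 0.14, -0.01, -0.01, -0.01, 0.31], [0.02, 0.08, -0.02, 0.0, 0.0, -0.14]]
(np.float64(0.20125401601097812), [-1, 1, -1, 1, -1, 1, -1], 3.141592653589793, 0, array([ 0.21343512, -0.47439654, -0.4806724 , -0.26159985])) [[0.16, 0.02, 0.07, -0.0, -0.0, 0.0], [0.14, 0.0, -0.27, 0.36, 0.0, 0.0], [0.01, 0.08, -0.07, 1.49, 0.06, 0.01], [-0.01, 0.13, 0.23, 1.46, 0.01, 0.0]]
```

```bash
cat > kin2.py <<'E'
from kin import *
SG=[-1,1,-1,1,-1,1,-1]
def fk2(q,x):
    # x: per-link translation
    T=x.reshape(8,3);p=np.zeros(3);R=Ro.identity();ax='zyzyzyz'
    for i in range(7):
        p=p+R.apply(T[i]);R=R*Ro.from_euler(ax[i],SG[i]*(q[i]+(np.pi if i==6 else 0)))
    return p+R.apply(T[7]),R
def mk(v): # h, a(shoulder radial), L1 , lat1, e1, L2, lat2, e2, L3
    h,b0x,L1,l1,e1,L2,l2,e2,L3=v
    return np.array([0,0,h, b0x,l1,0, 0,0,L1, e1,0,0, -e1*0,l2,L2, 0,0,0, e2,0,0, 0,0,L3])
if __name__=="__main__":
    ob=observe();D.append((ob['joints'],ob['position'],ob['ee_rot']))
    def f(v):
        x=mk(v);return np.concatenate([fk2(q,x)[0]-p for q,p,_ in D]+[.02*(v-np.array([.3,0,.4,0,0,.4,0,0,.25]))])
    z=least_squares(f,[.3,0,.4,0,0,.4,0,0,.25]);print(z.x.round(3),(f(z.x)*1000).round(1))
E
python3 kin2.py
```

```text
[ 0.256  0.012  0.548 -0.032  0.013  0.42  -0.022  0.014  0.345] [-1.   0.4 -1.3  0.7 -0.4  2.   1.8  1.2  1.8 -1.7 -0.7 -2.5 -0.9  0.2
  3.  -0.6  0.3  0.4 -0.4  0.3  1.9]
```

```bash
cat > ik.py <<'E'
from kin2 import *
from plan import Rt
V=np.array([ .256,.012,.548,-.032,.013,.42,-.022,.014,.345])
lo=np.array([-2.62,-.44,-1.27,.08,-1.32,.12,-2.74]);hi=np.array([2.62,2.09,1.32,2.57,4.46,2,2.74])
def ik(p,R,q0,w=.02,qr=None):
    qr=q0 if qr is None else qr
    x=mk(V);Rr=Ro.from_matrix(R)
    def f(q):
        a,b=fk2(q,x);return np.concatenate([(a-p)*3,(b.inv()*Rr).as_rotvec(),w*.1*(q-qr)])
    z=least_squares(f,np.clip(q0,lo+.01,hi-.01),bounds=(lo,hi));r=f(z.x);return z.x,np.linalg.norm(r[:3])/3*1000,np.degrees(np.linalg.norm(r[3:6]))
E
cat > t.py <<'E'
from ik import *
rng=np.random.default_rng(0)
G=np.array([.5563,-.2641,.161])
for name,g,yaw in(("grasp",G,-9.76),("grasp up",G+[0,0,.12],-9.76),("rail hi",np.array([.613,.211,.239]),-.8),("rail low",np.array([.613,.211,.203]),-.8),("rail out",np.array([.49,.211,.245]),-.8)):
  for a in (30,36,43):
    R=Rt(yaw,a);p=g+.0188*R[:,2];sols=[]
    for k in range(40):
        q0=rng.uniform(lo,hi)
        if k%2: q0[4]=np.pi+rng.normal()*.5
        q,e,d=ik(p,R,q0,w=.003,qr=np.array([.5,.5,0,1.5,q0[4],.8,q0[6]]))
        if e<3 and d<1: sols.append((min(np.min((q-lo)[[1,2,3,4,5,6]]),np.min((hi-q)[[1,2,3,4,5,6]])),q.round(2)))
    sols.sort(key=lambda s:-s[0])
    print(name,a,len(sols))
    for br in (lambda q:q[4]<1.57,lambda q:q[4]>1.57):
        for s in [s for s in sols if br(s[1])][:2]: print('   %.2f'%s[0],s[1].tolist())
E
python3 t.py
```

```text
grasp 30 16
   0.27 [1.13, 0.49, -0.97, 2.08, 1.0, 0.39, -2.29]
   0.25 [1.11, 0.48, -0.94, 2.08, 0.97, 0.37, -2.26]
grasp 36 26
   0.00 [0.95, 0.39, -0.68, 2.19, 1.41, 0.12, -2.73]
   0.00 [0.95, 0.39, -0.68, 2.19, 1.41, 0.12, -2.73]
   0.00 [0.6, 0.33, -0.16, 2.23, 4.46, 0.12, 0.51]
   0.00 [0.6, 0.33, -0.16, 2.23, 4.46, 0.12, 0.51]
grasp 43 22
   0.23 [0.35, 0.35, 0.17, 2.34, 3.94, 0.38, 1.03]
   0.23 [0.45, 0.35, 0.04, 2.34, 3.85, 0.35, 1.12]
grasp up 30 22
   0.43 [-0.08, 0.18, 0.62, 2.0, -0.53, 0.55, -0.84]
   0.42 [0.05, 0.17, 0.46, 1.99, -0.46, 0.54, -0.92]
grasp up 36 13
   0.28 [0.16, 0.14, 0.34, 2.07, -0.62, 0.4, -0.75]
   0.27 [0.27, 0.14, 0.21, 2.07, -0.56, 0.39, -0.8]
grasp up 43 10
   0.11 [0.65, 0.14, -0.19, 2.15, -0.93, 0.23, -0.42]
   0.10 [0.68, 0.14, -0.23, 2.14, -0.9, 0.22, -0.45]
rail hi 30 13
   0.08 [-0.43, 0.28, -0.17, 1.94, 0.64, 0.57, -2.66]
   0.05 [-0.36, 0.29, -0.26, 1.94, 0.69, 0.59, -2.69]
rail hi 36 13
   0.19 [-1.39, 0.43, 1.12, 2.07, -0.45, 0.31, -1.61]
   0.18 [-1.37, 0.41, 1.08, 2.07, -0.36, 0.3, -1.71]
rail hi 43 15
   0.01 [-1.36, 0.36, 0.95, 2.16, 0.63, 0.13, -2.73]
   0.00 [-1.36, 0.36, 0.95, 2.16, 0.64, 0.13, -2.74]
rail low 30 16
   0.24 [-1.18, 0.42, 0.87, 2.02, -0.29, 0.36, -1.77]
   0.11 [-0.64, 0.32, 0.09, 2.0, 0.6, 0.45, -2.63]
rail low 36 15
   0.10 [-1.3, 0.46, 1.01, 2.11, -0.55, 0.22, -1.54]
   0.09 [-1.29, 0.45, 0.99, 2.11, -0.47, 0.21, -1.61]
rail low 43 21
   0.06 [-0.27, 0.35, -0.48, 2.16, 1.56, 0.61, 2.68]
   0.04 [-0.09, 0.4, -0.71, 2.14, 1.58, 0.71, 2.7]
   0.04 [-0.09, 0.4, -0.72, 2.14, 1.58, 0.71, 2.7]
rail out 30 13
   0.00 [-1.18, 0.09, 0.5, 2.2, 0.59, 0.53, -2.74]
   0.00 [-1.18, 0.09, 0.5, 2.2, 0.59, 0.53, -2.74]
rail out 36 15
   0.00 [-1.88, 0.19, 1.32, 2.28, 0.54, 0.33, -2.67]
   0.00 [-1.86, 0.17, 1.28, 2.29, 0.61, 0.35, -2.74]
rail out 43 18
   0.05 [0.02, 0.21, -1.0, 2.3, 1.38, 0.78, 2.69]
   0.05 [0.01, 0.2, -0.99, 2.3, 1.37, 0.77, 2.69]
```

```bash
cat > t2.py <<'E'
from ik import *
rng=np.random.default_rng(1);x=mk(V)
def best(p,R,n=25):
    Rr=Ro.from_matrix(R);out=[]
    for k in range(n):
        q0=rng.uniform(lo+.05,hi-.05)
        def f(q,m=.5):
            a,b=fk2(q,x);mg=np.minimum(q-lo,hi-q);return np.concatenate([(a-p)*10,(b.inv()*Rr).as_rotvec()*3,.03*np.maximum(m-mg,0)])
        z=least_squares(f,q0,bounds=(lo,hi));r=f(z.x)
        if np.linalg.norm(r[:6])<.04: out.append((np.min(np.minimum(z.x-lo,hi-z.x)),z.x.round(2).tolist()))
    out.sort(key=lambda s:-s[0]);return out
G=np.array([.5563,-.2641,.161])
if __name__=="__main__":
  for flip in (0,1):
   for a in (30,34,38,43):
    for name,g,yaw in(("grasp",G,-9.76),("grasp up",G+[0,0,.12],-9.76),("rail out",np.array([.48,.211,.245]),-.8),("rail hi",np.array([.613,.211,.239]),-.8),("rail low",np.array([.613,.211,.203]),-.8)):
      R=Rt(yaw,a)
      if flip:R=R@np.diag([-1,-1,1])
      b=best(g+.0188*R[:,2],R)
      print(flip,a,name,[('%.2f'%s[0],s[1]) for s in b[:1]], [('%.2f'%s[0],s[1]) for s in b if b and abs(s[1][4]-b[0][1][4])>1.2][:1])
E
python3 t2.py
```

```text
0 30 grasp [('0.23', [1.09, 0.47, -0.9, 2.08, 0.93, 0.35, -2.23])] [('0.15', [0.28, 0.33, 0.21, 2.14, -0.9, 0.27, -0.46])]
0 30 grasp up [('0.46', [-0.24, 0.2, 0.83, 2.01, -0.63, 0.58, -0.74])] []
0 30 rail out [('0.10', [-1.61, 0.09, 0.98, 2.23, 0.51, 0.5, -2.64])] []
0 30 rail hi [('0.34', [-0.96, 0.29, 0.52, 1.97, 0.23, 0.46, -2.26])] []
0 30 rail low [('0.25', [-0.96, 0.35, 0.52, 2.01, 0.21, 0.37, -2.27])] []
0 34 grasp [('0.08', [1.02, 0.42, -0.78, 2.14, 1.11, 0.2, -2.41])] [('0.00', [0.6, 0.33, -0.18, 2.17, -0.9, 0.12, -0.43])]
0 34 grasp up [('0.39', [-0.25, 0.18, 0.84, 2.07, -0.76, 0.51, -0.6])] []
0 34 rail out [('0.00', [-1.9, 0.16, 1.32, 2.27, 0.52, 0.38, -2.65])] []
0 34 rail hi [('0.23', [-1.13, 0.31, 0.72, 2.03, 0.22, 0.35, -2.27])] []
0 34 rail low [('0.14', [-1.11, 0.37, 0.7, 2.07, 0.19, 0.26, -2.26])] []
0 38 grasp [('0.02', [0.63, 0.34, -0.21, 2.26, 4.05, 0.14, 0.93])] [('0.00', [0.94, 0.39, -0.66, 2.24, 2.23, 0.12, 2.74])]
0 38 grasp up [('0.30', [-0.15, 0.15, 0.73, 2.12, -0.9, 0.42, -0.45])] []
0 38 rail out [] []
0 38 rail hi [('0.13', [-1.27, 0.34, 0.87, 2.09, 0
[... 1531 characters left out ...]
('0.20', [0.58, 0.14, -0.14, 2.07, -0.5, 0.32, 2.27])] []
1 38 rail out [('0.31', [-0.13, 0.14, -0.78, 2.26, 1.14, 0.67, -0.22])] []
1 38 rail hi [('0.50', [-0.15, 0.31, -0.59, 2.04, 1.18, 0.62, -0.04])] []
1 38 rail low [('0.50', [-0.02, 0.41, -0.77, 2.07, 1.38, 0.69, -0.22])] []
1 43 grasp [('0.22', [0.18, 0.37, 0.4, 2.35, 4.06, 0.46, -2.25])] [('0.17', [1.13, 0.48, -0.9, 2.29, 2.43, 0.29, -0.53])]
1 43 grasp up [('0.06', [1.03, 0.18, -0.64, 2.11, -0.45, 0.18, 2.26])] []
1 43 rail out [('0.25', [-0.18, 0.15, -0.78, 2.32, 1.34, 0.71, -0.46])] []
1 43 rail hi [('0.47', [-0.03, 0.35, -0.77, 2.1, 1.44, 0.71, -0.29])] []
1 43 rail low [('0.43', [-0.05, 0.42, -0.77, 2.14, 1.58, 0.74, -0.44])] []
```

Request:
play_rows:
  rows:
    - [0, 0, -0.1, 0, 0, -0.2, -1]
    - [0, 0, -0.1, -0.04, 0, -0.3, -1]
    - [0, 0, 0, -0.04, 0, -0.3, -1]

```text
clock: 2.55
position: [0.4868, -0.2648, 0.245]
ee_rot: [-2.12, 1.666, -0.857]
force: [-0.8, 0.2, -0.3]
width: 0.998
```

```bash
python3 -c "
from plan import *
st()"
```

```text
t 2.55 grip [ 0.4751 -0.2626  0.2596] tilt 39.44 yaw -10.69 xt [ 0.144 -0.954  0.262] F [-0.8  0.2 -0.3] w 0.998 q [ 1.08  0.09 -0.54  2.26 -0.87  0.24  0.02]
```

Request:
play_rows:
  rows:
    - [0, 0, 0, 0, 0, -0.3, -1]
    - [0, 0, 0, 0, 0, -0.3, -1]
    - [0, 0, 0, 0, 0, -0.3, -1]
    - [0, 0, 0, 0, 0, -0.3, -1]
    - [0, 0, 0, 0, 0, -0.3, -1]

```text
clock: 3.05
position: [0.4858, -0.2707, 0.2486]
ee_rot: [-2.778, 0.835, -1.036]
force: [-0.1, -0.3, 0.4]
width: 1.0
```

```bash
python3 -c "
from plan import *
st()"
```

```text
t 3.05 grip [ 0.4741 -0.2683  0.2631] tilt 39.45 yaw -11.48 xt [ 0.627 -0.509  0.589] F [-0.1 -0.3  0.4] w 1.0 q [ 1.2   0.1  -0.67  2.24 -0.78  0.23  0.69]
```

Request:
play_rows:
  rows:
    - [0, 0, 0, 0, 0, -0.3, -1]
    - [0, 0, 0, 0, 0, -0.3, -1]
    - [0, 0, 0, 0, 0, -0.3, -1]
    - [0, 0, 0, 0, 0, -0.3, -1]
    - [0, 0, 0, 0, 0, -0.3, -1]

```text
clock: 3.55
position: [0.4837, -0.2769, 0.2504]
ee_rot: [2.777, 0.227, 0.954]
force: [-0.5, -1.1, -0.1]
width: 0.998
```

Request:
play_rows:
  rows:
    - [0, 0, 0, 0, 0, -0.3, -1]
    - [0, 0, 0, 0, 0, -0.3, -1]
    - [0, 0, 0, 0, 0, -0.3, -1]
    - [0, 0, 0, 0, 0, -0.3, -1]
    - [0, 0, 0, 0, 0, -0.3, -1]

```text
clock: 4.05
position: [0.4812, -0.2836, 0.2518]
ee_rot: [2.351, 1.149, 0.723]
force: [0.4, -0.3, 0.3]
width: 0.998
```

```bash
python3 -c "
from plan import *
st()"
```

```text
t 4.05 grip [ 0.4696 -0.2809  0.2664] tilt 39.23 yaw -13.11 xt [0.522 0.811 0.265] F [ 0.4 -0.3  0.3] w 0.998 q [ 1.51  0.15 -0.98  2.22 -0.46  0.21  1.9 ]
```

```bash
cat >> plan.py <<'E'
F=np.diag([-1.,-1,1])
E
python3 -c "
from plan import *
R=Rt(-9.76,36)@F; g=np.array([.5563,-.2641,.161])
plan(g-.1*R[:,2],R,5)
from ik import *
for a in (30,33,36):
  R=Rt(-9.76,a)@F
  q=observe()['joints']
  for d in (.1,.05,0): 
    q,e,an=ik(g+(.0188-d)*R[:,2],R,q,w=.05);print(a,d,q.round(2),round(e,1),round(an,2))
"
```

```text
dist mm 46.67694300802782 ang 27.707404770841595
[[0.04, -0.018, 0.044, 0.025, 0.009, -0.192, -1], [0.042, -0.014, 0.044, 0.025, 0.009, -0.192, -1], [0.043, -0.009, 0.044, 0.025, 0.009, -0.192, -1], [0.043, -0.004, 0.045, 0.025, 0.009, -0.192, -1], [0.043, 0.0, 0.045, 0.025, 0.009, -0.192, -1]]
30 0.1 [ 1.09  0.2  -0.74  2.07  0.06  0.41  1.74] 0.0 0.0
30 0.05 [ 0.93  0.28 -0.6   2.09  0.17  0.31  1.63] 0.0 0.0
30 0 [ 0.78  0.36 -0.46  2.09  0.24  0.21  1.57] 0.0 0.0
33 0.1 [ 1.13  0.19 -0.76  2.12 -0.01  0.32  1.83] 0.0 0.0
33 0.05 [ 0.92  0.27 -0.58  2.13  0.09  0.22  1.73] 0.0 0.0
33 0 [ 0.76  0.35 -0.42  2.13  0.12  0.12  1.69] 0.0 0.0
36 0.1 [ 1.19  0.18 -0.8   2.17 -0.11  0.23  1.94] 0.0 0.0
36 0.05 [ 0.94  0.26 -0.58  2.18 -0.05  0.13  1.87] 0.0 0.0
36 0 [ 0.95  0.39 -0.68  2.18  1.37  0.12  0.45] 0.3 0.08
```

Request:
play_rows:
  rows:
    - [0.04, -0.02, 0.04, 0.03, 0.01, -0.19, -1]
    - [0.04, -0.015, 0.04, 0.03, 0.01, -0.19, -1]
    - [0.04, -0.01, 0.045, 0.03, 0.01, -0.19, -1]
    - [0.045, 0, 0.045, 0.03, 0.01, -0.19, -1]
    - [0.045, 0, 0.045, 0.03, 0.01, -0.19, -1]

```text
clock: 4.55
position: [0.5049, -0.2651, 0.2271]
ee_rot: [1.989, 1.701, 0.517]
force: [0.0, -0.4, -0.5]
width: 0.999
```

```bash
python3 -c "
from plan import *
st()
cv2.imwrite('pics/w3.png',get_image('wrist'))
R=Rt(-9.76,35)@F; g=np.array([.5563,-.2641,.161])
plan(g-.05*R[:,2],R,4)
"
```

```text
t 4.55 grip [ 0.4943 -0.2631  0.2425] tilt 35.04 yaw -10.75 xt [ 0.161  0.987 -0.018] F [ 0.  -0.4 -0.5] w 0.999 q [ 1.25  0.2  -0.82  2.18 -0.1   0.24  1.98]
dist mm 52.229365676784376 ang 1.4705989879863395
[[0.015, 0.005, 0.086, 0.0, 0.004, 0.012, -1], [0.015, 0.005, 0.086, 0.0, 0.004, 0.012, -1], [0.015, 0.005, 0.086, 0.0, 0.004, 0.012, -1], [0.015, 0.005, 0.086, 0.0, 0.004, 0.012, -1]]
```

View pics/w3.png

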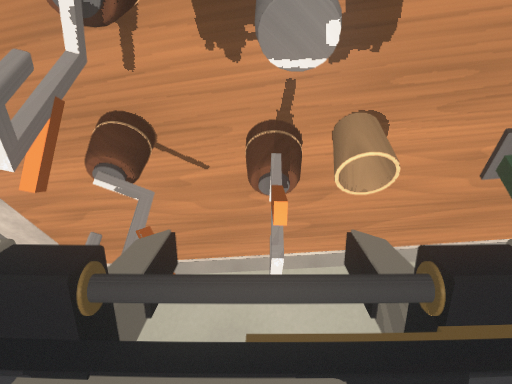

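```bash
python3 -c "
from plan import *
m=camera_model('wrist');p=[.62489,-.27585,-.17033]
R=Ro.from_euler('z',p[2]).as_matrix()
for X in([-.084,0,.178],[-.044,0,.194],[.006,0,.194]):print(X,proj(m,R@X+[p[0],p[1],0]))
crop(cv2.imread('pics/w3.png'),230,100,330,290,'c7.png',3)
"
```

```text
[-0.084, 0, 0.178] [[275.67263483 213.15704458]]
[-0.044, 0, 0.194] [[273.15542404 258.56737148]]
[0.006, 0, 0.194] [[270.62771419 283.46450414]]
```

View pics/c7.png

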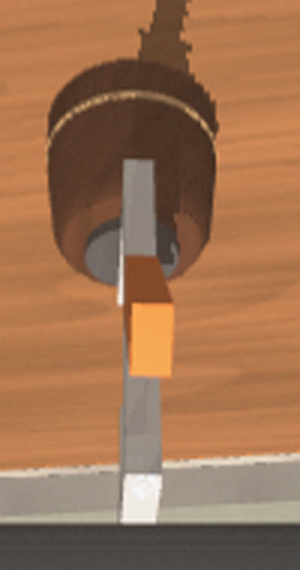

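```bash
python3 -c "
from plan import *
R=Rt(-9.76,35)@F; g=np.array([.5563,-.262,.161])
plan(g,R,5)
"
```

```text
dist mm 101.81719746788909 ang 1.4705989879863395
[[0.015, 0.004, 0.135, 0.0, 0.003, 0.01, -1], [0.015, 0.004, 0.135, 0.0, 0.003, 0.01, -1], [0.015, 0.004, 0.135, 0.0, 0.003, 0.01, -1], [0.015, 0.004, 0.135, 0.0, 0.003, 0.01, -1], [0.015, 0.004, 0.135, 0.0, 0.003, 0.01, -1]]
```

Request:
play_rows:
  rows:
    - [0.015, 0.004, 0.135, 0, 0.003, 0.01, -1]
    - [0.015, 0.004, 0.135, 0, 0.003, 0.01, -1]
    - [0.015, 0.004, 0.135, 0, 0.003, 0.01, -1]
    - [0.015, 0.004, 0.135, 0, 0.003, 0.01, -1]

```text
clock: 5.0
position: [0.5445, -0.2709, 0.1722]
ee_rot: [2.009, 1.69, 0.511]
force: [-0.4, -0.0, 0.5]
width: 0.999
```

```bash
python3 -c "
from plan import *
st()
cv2.imwrite('pics/w4.png',get_image('wrist'))
R=Rt(-9.76,35)@F; g=np.array([.5563,-.262,.161])
plan(g,R,2)
m=camera_model('wrist');p=[.62489,-.27585,-.17033]
R=Ro.from_euler('z',p[2]).as_matrix()
for X in([-.084,0,.178],[-.044,0,.194],[.006,0,.194]):print(X,proj(m,R@X+[p[0],p[1]+.002,0]))
"
```

```text
t 5.00 grip [ 0.5341 -0.2689  0.1877] tilt 34.52 yaw -11.11 xt [ 0.175  0.985 -0.012] F [-0.4 -0.   0.5] w 0.999 q [ 0.98  0.32 -0.62  2.18  0.36  0.12  1.5 ]
dist mm 35.356584021702254 ang 0.9625515796970501
[[0.039, 0.007, 0.111, -0.008, 0.014, 0.003, -1], [0.038, 0.006, 0.111, -0.008, 0.014, 0.003, -1]]
[-0.084, 0, 0.178] [[285.07418445 256.12287371]]
[-0.044, 0, 0.194] [[282.17267853 312.46421896]]
[0.006, 0, 0.194] [[278.79234036 335.51462181]]
```

View pics/w4.png

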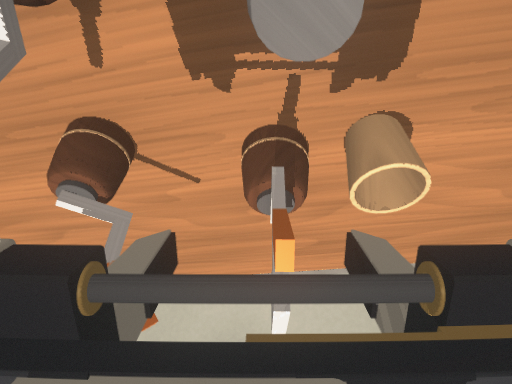

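```bash
python3 -c "
from plan import *
print(observe()['joints'])
R=Rt(-9.76,31.5)@F; g=np.array([.5563,-.262,.161])
plan(g-.02*R[:,2],R,2)
plan(g,R,3)
from ik import *
for a in (30,31,32,33,34,35):
  R=Rt(-9.76,a)@F
  q=observe()['joints']
  q,e,an=ik(g+.0188*R[:,2],R,q,w=.05);print(a,q.round(2),round(e,1),round(an,2))
"
```

```text
[ 0.98313278  0.31981538 -0.61983013  2.17712244  0.38139019  0.11862791
  1.47710912]
dist mm 17.64805938003944 ang 3.149696555956445
[[0.038, 0.007, 0.044, 0.053, 0.014, 0.003, -1], [0.038, 0.008, 0.044, 0.053, 0.014, 0.003, -1]]
dist mm 35.284977751543444 ang 3.149696555956445
[[0.026, 0.002, 0.074, 0.035, 0.01, 0.002, -1], [0.026, 0.003, 0.074, 0.035, 0.01, 0.002, -1], [0.025, 0.005, 0.074, 0.035, 0.01, 0.002, -1]]
30 [ 0.83  0.37 -0.54  2.09  0.4   0.23  1.41] 0.0 0.0
31 [ 0.82  0.37 -0.53  2.1   0.4   0.2   1.41] 0.0 0.0
32 [ 0.82  0.36 -0.51  2.12  0.4   0.16  1.41] 0.0 0.0
33 [ 0.81  0.36 -0.5   2.13  0.39  0.13  1.41] 0.0 0.0
34 [ 0.86  0.37 -0.57  2.15  0.69  0.12  1.12] 0.1 0.03
35 [ 0.91  0.38 -0.64  2.17  1.07  0.12  0.74] 0.1 0.05
```

Request:
play_rows:
  rows:
    - [0.04, 0.007, 0.04, 0.05, 0.014, 0.003, -1]
    - [0.04, 0.008, 0.06, 0.05, 0.014, 0.003, -1]
    - [0.02, 0, 0.08, 0, 0, 0, -1]

```text
clock: 5.35
position: [0.5624, -0.2639, 0.1513]
ee_rot: [2.052, 1.718, 0.484]
force: [0.3, 0.5, 0.2]
width: 1.001
```

```bash
python3 -c "
from plan import *
st()
R=Rt(-9.76,31.5)@F; g=np.array([.5563,-.262,.161])
plan(g,R,2)
"
```

```text
t 5.35 grip [ 0.5527 -0.2621  0.1673] tilt 31.6 yaw -10.36 xt [ 0.177  0.984 -0.002] F [0.3 0.5 0.2] w 1.001 q [ 0.85  0.36 -0.52  2.14  0.37  0.16  1.45]
dist mm 7.2363257342794185 ang 0.43792022174803424
[[0.003, -0.001, 0.024, 0.002, 0.005, -0.005, -1], [0.003, -0.001, 0.024, 0.002, 0.005, -0.005, -1]]
```

Good. Final bit, then close hard.

Request:
play_rows:
  rows:
    - [0.003, 0, 0.025, 0.002, 0.005, -0.005, -1]
    - [0.003, 0, 0.025, 0.002, 0.005, -0.005, -1]
    - [0, 0, 0, 0, 0, 0, -1]

```text
clock: 5.65
position: [0.566, -0.2656, 0.145]
ee_rot: [2.051, 1.724, 0.484]
force: [0.5, 0.1, 0.2]
width: 0.997
```

Request:
play_rows:
  rows:
    - [0, 0, 0, 0, 0, 0, 1]
    - [0, 0, 0, 0, 0, 0, 1]
    - [0, 0, 0, 0, 0, 0, 1]
    - [0, 0, 0, 0, 0, 0, 1]
    - [0, 0, 0, 0, 0, 0, 1]
  force: 60

```text
clock: 6.15
position: [0.565, -0.2672, 0.1462]
ee_rot: [2.051, 1.721, 0.483]
force: [0.1, 0.5, -0.4]
width: 0.615
```

```bash
python3 -c "
from plan import *
st()
cv2.imwrite('pics/w5.png',get_image('wrist'));cv2.imwrite('pics/s5.png',get_image('scene'))
"
```

```text
t 6.15 grip [ 0.5553 -0.2655  0.1622] tilt 31.52 yaw -10.25 xt [ 0.175  0.985 -0.002] F [ 0.1  0.5 -0.4] w 0.615 q [ 0.85  0.37 -0.51  2.13  0.39  0.15  1.44]
```

View pics/w5.png

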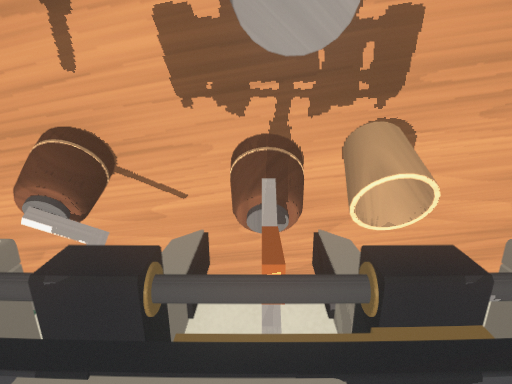

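View pics/s5.png

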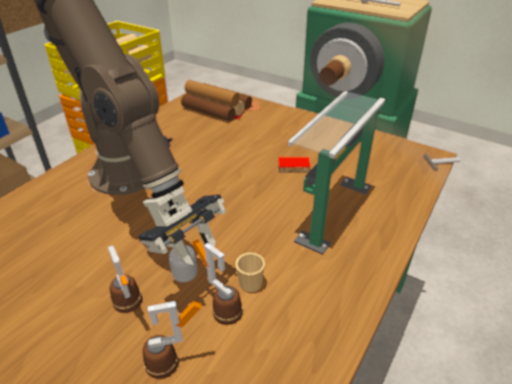

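Request:
play_rows:
  rows:
    - [0.024, 0, 0, 0, 0, 0, 0.1]
    - [0.004, 0, 0.004, 0, 0, 0, 1]
    - [0, 0, 0, 0, 0, 0, 1]
    - [0, 0, 0, 0, 0, 0, 1]

```text
clock: 6.65
position: [0.5663, -0.2622, 0.1455]
ee_rot: [2.051, 1.722, 0.484]
force: [0.7, 0.7, -0.2]
width: 0.236
```

```bash
python3 -c "
from plan import *
st()
cv2.imwrite('pics/w6.png',get_image('wrist'))
"
```

```text
t 6.65 grip [ 0.5566 -0.2605  0.1615] tilt 31.51 yaw -10.19 xt [ 0.174  0.985 -0.002] F [ 0.7  0.7 -0.2] w 0.236 q [ 0.83  0.37 -0.5   2.14  0.39  0.15  1.43]
```

View pics/w6.png

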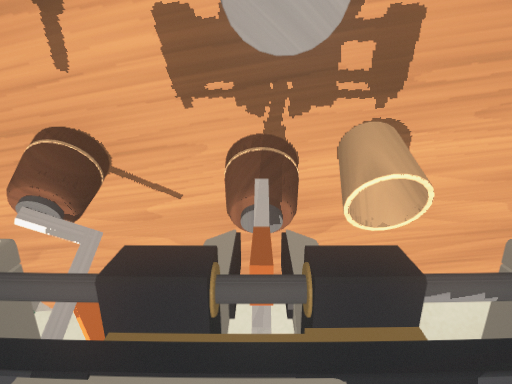

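Request:
play_rows:
  rows:
    - [0, 0, 0, 0, 0, 0, 1]
    - [0, 0, 0, 0, 0, 0, 1]
    - [0, 0, 0, 0, 0, 0, 1]
    - [0, 0, 0, 0, 0, 0, 1]

```text
clock: 7.1
position: [0.5663, -0.2622, 0.1455]
ee_rot: [2.051, 1.722, 0.484]
force: [-0.4, -0.1, 0.9]
width: 0.109
```

```bash
python3 -c "
from plan import *
st()
cv2.imwrite('pics/w7.png',get_image('wrist'))
"
```

```text
t 7.10 grip [ 0.5566 -0.2605  0.1615] tilt 31.51 yaw -10.17 xt [ 0.174  0.985 -0.002] F [-0.4 -0.1  0.9] w 0.109 q [ 0.83  0.37 -0.5   2.13  0.39  0.15  1.43]
```

View pics/w7.png

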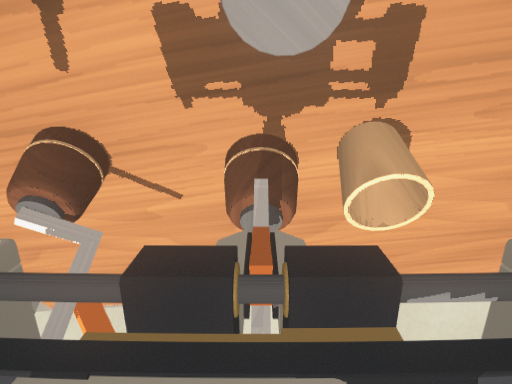

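```bash
python3 -c "
from plan import *
R=Ro.from_rotvec(observe()['ee_rot']).as_matrix()
plan([.5566,-.2605,.2815],R,10,1)
"
```

```text
dist mm 120.0150371724816 ang 3.643783144938181e-15
[[0.0, 0.042, -0.068, 0.0, 0.0, 0.0, 1], [0.0, 0.042, -0.068, 0.0, 0.0, 0.0, 1], [0.0, 0.042, -0.068, 0.0, 0.0, 0.0, 1], [0.0, 0.042, -0.068, 0.0, 0.0, 0.0, 1], [0.0, 0.042, -0.068, 0.0, 0.0, 0.0, 1]]
[[0.0, 0.042, -0.068, 0.0, 0.0, 0.0, 1], [0.0, 0.042, -0.068, 0.0, 0.0, 0.0, 1], [0.0, 0.042, -0.068, 0.0, 0.0, 0.0, 1], [0.0, 0.042, -0.068, 0.0, 0.0, 0.0, 1], [0.0, 0.042, -0.068, 0.0, 0.0, 0.0, 1]]
```

Request:
play_rows:
  rows:
    - [0, 0.02, -0.035, 0, 0, 0, 1]
    - [0, 0.04, -0.07, 0, 0, 0, 1]
    - [0, 0.042, -0.07, 0, 0, 0, 1]
    - [0, 0.042, -0.07, 0, 0, 0, 1]
    - [0, 0.042, -0.07, 0, 0, 0, 1]

```text
clock: 7.65
position: [0.5597, -0.2603, 0.1969]
ee_rot: [2.062, 1.731, 0.475]
force: [0.3, -0.9, -3.1]
width: 0.105
```

Request:
play_rows:
  rows:
    - [0, 0.042, -0.07, 0, 0, 0, 1]
    - [0, 0.042, -0.07, 0, 0, 0, 1]
    - [0, 0.042, -0.07, 0, 0, 0, 1]
    - [0, 0.042, -0.07, 0, 0, 0, 1]
    - [0, 0.042, -0.07, 0, 0, 0, 1]

```text
clock: 8.15
position: [0.5548, -0.2592, 0.2575]
ee_rot: [2.071, 1.738, 0.467]
force: [0.2, 0.3, -4.2]
width: 0.104
```

```bash
python3 -c "
from plan import *
st()
for n in('wrist','scene','top'):cv2.imwrite(f'pics/{n}8.png',get_image(n))
R=Rt(-5,33)@F
plan([.47,-.06,.29],R,10,1)
"
```

```text
t 8.15 grip [ 0.5455 -0.2576  0.2738] tilt 29.98 yaw -9.78 xt [0.173 0.985 0.002] F [ 0.2  0.3 -4.2] w 0.104 q [ 1.12  0.25 -0.82  1.98  0.17  0.48  1.63]
dist mm 213.24867565447852 ang 5.768635913602452
[[0.122, -0.057, -0.046, -0.01, 0.009, -0.015, 1], [0.122, -0.056, -0.045, -0.01, 0.009, -0.015, 1], [0.123, -0.055, -0.045, -0.01, 0.009, -0.015, 1], [0.124, -0.054, -0.045, -0.01, 0.009, -0.015, 1], [0.124, -0.053, -0.045, -0.01, 0.009, -0.015, 1]]
[[0.125, -0.052, -0.044, -0.01, 0.009, -0.015, 1], [0.125, -0.05, -0.044, -0.01, 0.009, -0.015, 1], [0.126, -0.049, -0.044, -0.01, 0.009, -0.015, 1], [0.127, -0.048, -0.043, -0.01, 0.009, -0.015, 1], [0.127, -0.047, -0.043, -0.01, 0.009, -0.015, 1]]
```

View pics/wrist8.png

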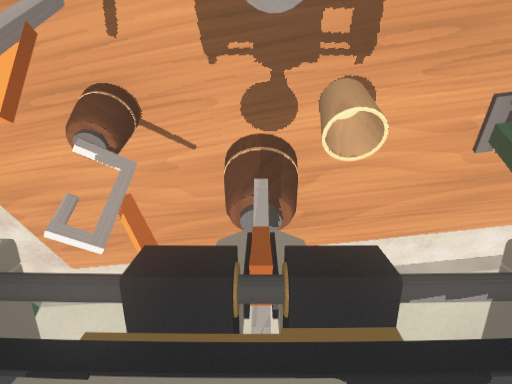

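View pics/scene8.png

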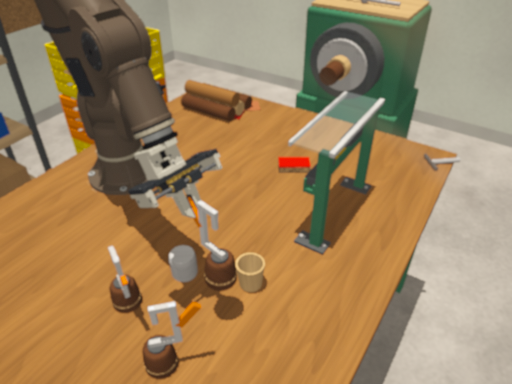

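Request:
play_rows:
  rows:
    - [0.07, -0.04, -0.06, -0.02, 0.009, -0.015, 1]
    - [0.12, -0.056, -0.06, -0.02, 0.009, -0.015, 1]
    - [0.13, -0.055, -0.05, -0.02, 0.009, -0.015, 1]
    - [0.14, -0.054, -0.045, -0.02, 0.009, -0.015, 1]
    - [0.14, -0.053, -0.045, -0.02, 0.009, -0.015, 1]

```text
clock: 8.8
position: [0.5121, -0.1619, 0.2657]
ee_rot: [2.011, 1.756, 0.518]
force: [-0.1, 1.5, -3.6]
width: 0.104
```

Request:
play_rows:
  rows:
    - [0.14, -0.052, -0.044, -0.01, 0.009, -0.015, 1]
    - [0.14, -0.05, -0.044, -0.01, 0.009, -0.015, 1]
    - [0.14, -0.049, -0.044, -0.01, 0.009, -0.015, 1]
    - [0.14, -0.048, -0.043, -0.01, 0.009, -0.015, 1]
    - [0.14, -0.047, -0.043, -0.01, 0.009, -0.015, 1]

```text
clock: 9.3
position: [0.4686, -0.0469, 0.2673]
ee_rot: [1.964, 1.796, 0.544]
force: [-0.0, 0.3, -3.4]
width: 0.104
```

```bash
python3 -c "
from plan import *
st()
R=Rt(-.7,32)@F
plan([.48,.205,.28],R,12,1)
"
```

```text
t 9.30 grip [ 0.4582 -0.046   0.283 ] tilt 33.44 yaw -4.72 xt [0.088 0.996 0.004] F [-0.   0.3 -3.4] w 0.104 q [ 1.16 -0.17 -1.03  2.28 -0.42  0.39  1.93]
dist mm 252.69304800493325 ang 4.582548859871567
[[0.14, -0.002, 0.002, 0.004, 0.006, -0.011, 1], [0.14, -0.001, 0.002, 0.004, 0.006, -0.011, 1], [0.14, 0.0, 0.003, 0.004, 0.006, -0.011, 1], [0.14, 0.001, 0.003, 0.004, 0.006, -0.011, 1], [0.14, 0.001, 0.003, 0.004, 0.006, -0.011, 1]]
[[0.14, 0.002, 0.004, 0.004, 0.006, -0.011, 1], [0.14, 0.003, 0.004, 0.004, 0.006, -0.011, 1], [0.14, 0.004, 0.005, 0.004, 0.006, -0.011, 1], [0.14, 0.005, 0.005, 0.004, 0.006, -0.011, 1], [0.14, 0.005, 0.006, 0.004, 0.006, -0.011, 1]]
[[0.14, 0.006, 0.006, 0.004, 0.006, -0.011, 1], [0.14, 0.007, 0.006, 0.004, 0.006, -0.011, 1]]
```

Request:
play_rows:
  rows:
    - [0.14, 0.01, 0.004, 0.004, 0.006, -0.011, 1]
    - [0.14, 0.01, 0.004, 0.004, 0.006, -0.011, 1]
    - [0.14, 0.01, 0.005, 0.004, 0.006, -0.011, 1]
    - [0.14, 0.01, 0.005, 0.004, 0.006, -0.011, 1]
    - [0.14, 0.01, 0.005, 0.004, 0.006, -0.011, 1]

```text
clock: 9.8
position: [0.4757, 0.0502, 0.2627]
ee_rot: [1.951, 1.839, 0.526]
force: [-0.8, 0.2, -3.6]
width: 0.102
```

```bash
python3 -c "
from plan import *
st()
R=Rt(-.7,33)@F
plan([.49,.205,.27],R,8,1)
"
```

```text
t 9.80 grip [0.4657 0.0509 0.2786] tilt 32.2 yaw -3.85 xt [ 0.06   0.998 -0.004] F [-0.8  0.2 -3.6] w 0.102 q [ 1.09 -0.15 -1.26  2.25  0.01  0.4   1.29]
dist mm 156.8385227561814 ang 2.8724550927899286
[[0.13, 0.007, 0.012, -0.004, 0.007, -0.009, 1], [0.13, 0.008, 0.013, -0.004, 0.007, -0.009, 1], [0.13, 0.008, 0.013, -0.004, 0.007, -0.009, 1], [0.13, 0.009, 0.014, -0.004, 0.007, -0.009, 1], [0.13, 0.01, 0.014, -0.004, 0.007, -0.009, 1]]
[[0.129, 0.01, 0.015, -0.004, 0.007, -0.009, 1], [0.129, 0.011, 0.015, -0.004, 0.007, -0.009, 1], [0.129, 0.011, 0.016, -0.004, 0.007, -0.009, 1]]
```

Request:
play_rows:
  rows:
    - [0.1, 0.01, 0.015, -0.004, 0.007, -0.009, 1]
    - [0.12, 0.01, 0.015, -0.004, 0.007, -0.009, 1]
    - [0.12, 0.01, 0.015, -0.004, 0.007, -0.009, 1]

```text
clock: 10.1
position: [0.4825, 0.0956, 0.2568]
ee_rot: [1.937, 1.853, 0.53]
force: [-0.4, -0.5, -4.8]
width: 0.105
```

```bash
python3 -c "
from plan import *
st();print(observe()['joints'],observe()['dq'])
R=Rt(-.7,33)@F
plan([.49,.205,.27],R,6,1)
"
```

```text
t 10.10 grip [0.4725 0.0961 0.2727] tilt 32.27 yaw -3.15 xt [ 0.046  0.999 -0.006] F [-0.4 -0.5 -4.8] w 0.105 q [ 0.82 -0.01 -1.26  2.23  0.56  0.48  0.64]
[ 0.82422035 -0.01050642 -1.26360442  2.2273842   0.56326005  0.47626925
  0.63732993] [-0.9641212   0.50640089 -0.00566948 -0.08487504  1.72499578  0.43951066
 -2.11001801]
dist mm 110.75754781366916 ang 2.096665704782225
[[0.122, 0.011, 0.009, -0.004, 0.008, -0.008, 1], [0.122, 0.011, 0.01, -0.004, 0.008, -0.008, 1], [0.122, 0.012, 0.01, -0.004, 0.008, -0.008, 1], [0.122, 0.012, 0.011, -0.004, 0.008, -0.008, 1], [0.122, 0.013, 0.011, -0.004, 0.008, -0.008, 1]]
[[0.122, 0.013, 0.012, -0.004, 0.008, -0.008, 1]]
```

Request:
play_rows:
  rows:
    - [0.12, 0.01, 0.01, -0.004, 0.008, -0.008, 1]
    - [0.12, 0.01, 0.01, -0.004, 0.008, -0.008, 1]
    - [0.12, 0.01, 0.01, -0.004, 0.008, -0.008, 1]
    - [0.12, 0.01, 0.01, -0.004, 0.008, -0.008, 1]
    - [0.12, 0.01, 0.01, -0.004, 0.008, -0.008, 1]

```text
clock: 10.6
position: [0.4932, 0.1883, 0.2488]
ee_rot: [1.914, 1.883, 0.551]
force: [-0.3, -0.9, -3.0]
width: 0.099
```

Request:
play_rows:
  rows:
    - [0.08, 0.01, 0, 0, 0, 0, 1]
    - [0, 0, 0, 0, 0, 0, 1]

```text
clock: 10.8
position: [0.4933, 0.204, 0.2476]
ee_rot: [1.914, 1.891, 0.553]
force: [-0.1, 0.9, -4.4]
width: 0.109
```

```bash
python3 -c "
from plan import *
st()
for n in('wrist','scene','top'):cv2.imwrite(f'pics/{n}9.png',get_image(n))
crop(cv2.imread('pics/scene9.png'),240,80,400,260,'c9.png',3.3)
crop(cv2.imread('pics/top9.png'),100,110,260,220,'c9t.png',4.8)
"
```

```text
t 10.80 grip [0.4832 0.204  0.2635] tilt 32.3 yaw -0.17 xt [0.01  1.    0.005] F [-0.1  0.9 -4.4] w 0.109 q [ 0.36  0.21 -1.22  2.15  0.97  0.75  0.06]
```

View pics/wrist9.png

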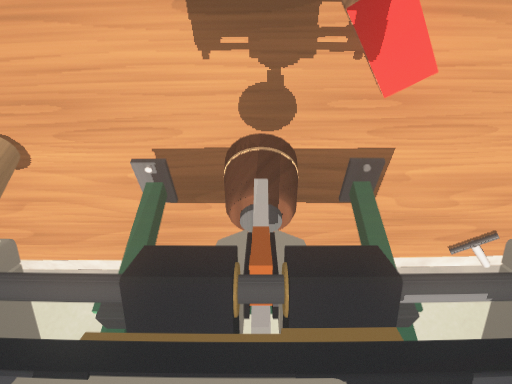

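View pics/c9.png

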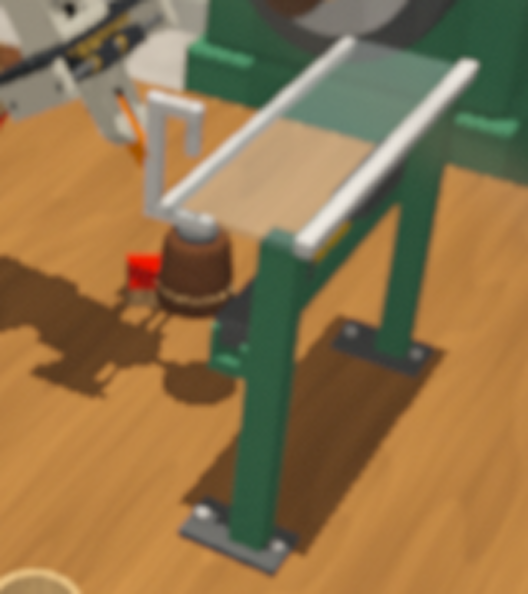

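View pics/c9t.png

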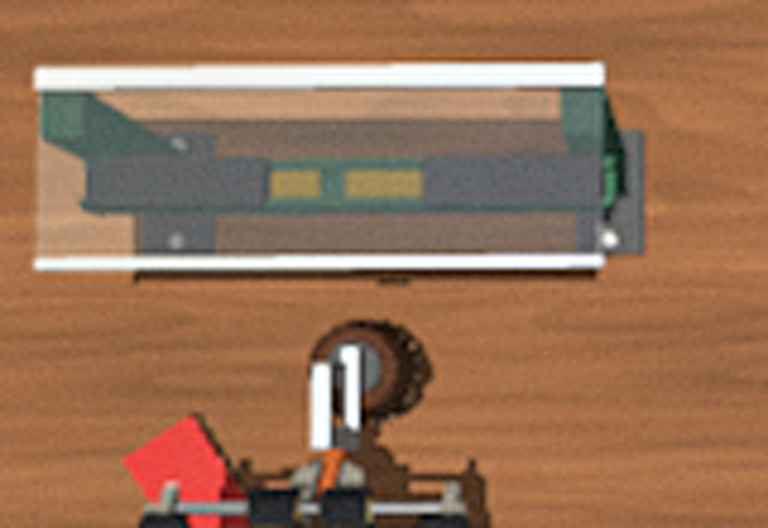

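```bash
cat >> plan.py <<'E'
def tip():
    ob=observe();R=Ro.from_rotvec(ob['ee_rot']).as_matrix();z=R[:,2];g=ob['position']-grip_point_offset*z
    pit=np.degrees(np.arccos(-z[2]))-31.5
    yaw=np.degrees(np.arctan2(-R[0,0],R[1,0]))
    if R[1,0]<0: yaw=np.degrees(np.arctan2(R[0,0],-R[1,0]))
    C=Ro.from_euler('z',yaw,degrees=True)*Ro.from_euler('y',-pit,degrees=True)
    t=g+C.apply([.0695,0,-.0135]);print('tip',t.round(4),'pitch %.2f yaw %.2f roll %.2f'%(pit,yaw,np.degrees(np.arcsin(R[2,0]))),'F',ob['force'].round(1),'t',round(ob['clock'],2));return t,C
E
python3 -c "
from fit import *
import plan
t,C=plan.tip()
T=camera_model('top')
k=lambda x,y:(T,*o(x,y,4.8,100,110))
for c,z in (((321,362),.296),((321,447),.296)): print('arm',atz(*k(*c),z))
print('pred',t+C.apply([.006,0,.046]),t+C.apply([-.044,0,.046]))
print('notch',atz(*k(320,184),.2),atz(*k(332.5,184),.2),atz(*k(345,184),.2),'window',atz(*k(268,184),.2),atz(*k(423,184),.225))
print('lip outer edge z218',atz(*k(345,212),.218), 'hood front', atz(*k(320,270),.317),atz(*k(320,256),.317))
"
```

```text
tip [0.553  0.2001 0.251 ] pitch 0.82 yaw -0.79 roll 0.11 F [ 0.5 -0.2 -3.8] t 10.95
arm [0.56378132 0.20087748 0.296     ]
arm [0.5127013  0.20110733 0.296     ]
pred [0.55835365 0.20000103 0.29705271] [0.50836364 0.20069394 0.29633279]
notch [0.68473661 0.21805501 0.2       ] [0.68460378 0.20997718 0.2       ] [0.68447112 0.20190077 0.2       ] window [0.685291   0.25167475 0.2       ] [0.68022356 0.14820008 0.225     ]
lip outer edge z218 [0.66404807 0.19898331 0.218     ] hood front [0.61721819 0.19752507 0.317     ] [0.62557063 0.1974918  0.317     ]
```

```bash
cat >> plan.py <<'E'
def ptip(t,pit,yaw,n,g=1):
    C=Ro.from_euler('z',yaw,degrees=True)*Ro.from_euler('y',-pit,degrees=True)
    plan(np.array(t)-C.apply([.0695,0,-.0135]),Rt(yaw,31.5+pit)@F,n,g)
E
python3 -c "
from plan import *
ptip([.61,.209,.230],4,-.75,5)"
```

```text
dist mm 62.81756670660131 ang 3.1772858220531854
[[0.013, 0.047, 0.068, -0.022, 0.0, -0.001, 1], [0.013, 0.046, 0.069, -0.022, 0.0, -0.001, 1], [0.013, 0.046, 0.069, -0.022, 0.0, -0.001, 1], [0.013, 0.045, 0.07, -0.022, 0.0, -0.001, 1], [0.013, 0.044, 0.07, -0.022, 0.0, -0.001, 1]]
```

Request:
play_rows:
  rows:
    - [0.013, 0.047, 0.068, -0.022, 0, 0, 1]
    - [0.013, 0.046, 0.069, -0.022, 0, 0, 1]
    - [0.013, 0.046, 0.069, -0.022, 0, 0, 1]
    - [0.013, 0.045, 0.07, -0.022, 0, 0, 1]
    - [0.013, 0.044, 0.07, -0.022, 0, 0, 1]

```text
clock: 11.45
position: [0.5523, 0.2021, 0.2225]
ee_rot: [1.882, 1.842, 0.59]
force: [-0.6, -0.8, -3.9]
width: 0.105
```

```bash
python3 -c "
from plan import *
st();tip()
for n in('scene','top','wrist'):cv2.imwrite(f'pics/{n}10.png',get_image(n))
crop(cv2.imread('pics/scene10.png'),240,80,400,260,'c10.png',3.3)
crop(cv2.imread('pics/top10.png'),100,110,260,220,'c10t.png',4.8)
ptip([.6785,.209,.230],4,-.75,7)"
```

```text
t 11.45 grip [0.5414 0.2024 0.2377] tilt 35.65 yaw -1.48 xt [ 0.022  1.    -0.002] F [-0.6 -0.8 -3.9] w 0.105 q [ 0.23  0.34 -1.09  2.13  1.23  0.78 -0.13]
tip [0.6116 0.2008 0.2293] pitch 4.15 yaw -1.29 roll -0.14 F [-0.6 -0.8 -3.9] t 11.45
dist mm 67.94578284880242 ang 0.5328509058285524
[[0.008, 0.053, 0.036, 0.0, 0.002, -0.002, 1], [0.008, 0.053, 0.036, 0.0, 0.002, -0.002, 1], [0.008, 0.053, 0.036, 0.0, 0.002, -0.002, 1], [0.008, 0.053, 0.036, 0.0, 0.002, -0.002, 1], [0.008, 0.053, 0.036, 0.0, 0.002, -0.002, 1]]
[[0.008, 0.053, 0.036, 0.0, 0.002, -0.002, 1], [0.008, 0.053, 0.036, 0.0, 0.002, -0.002, 1]]
```

View pics/c10t.png

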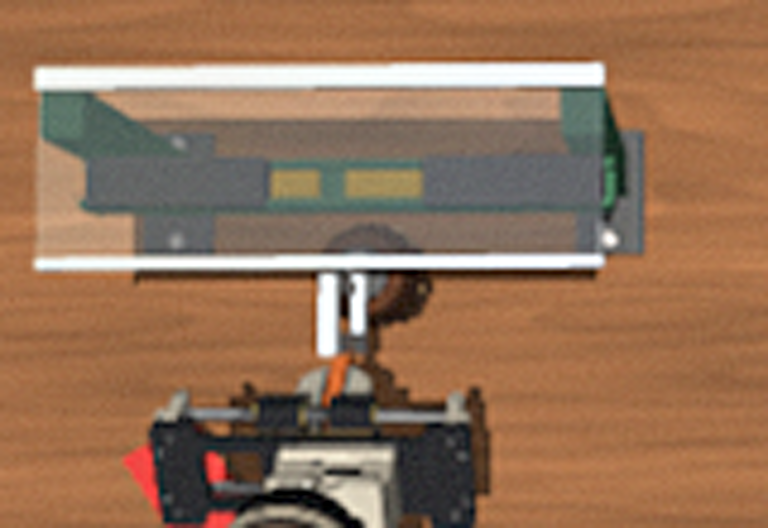

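View pics/c10.png

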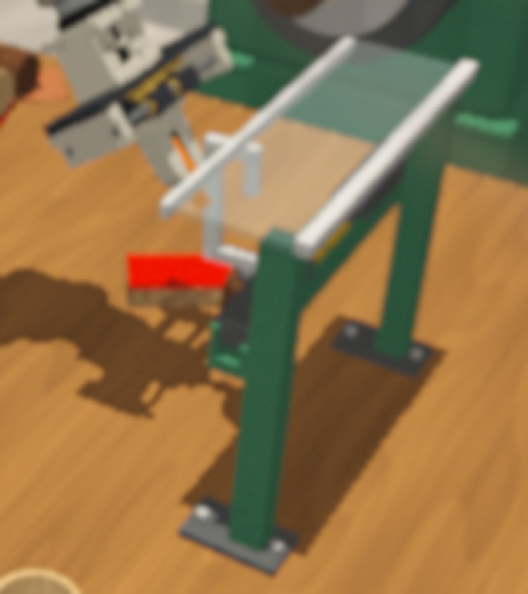

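View pics/wrist10.png

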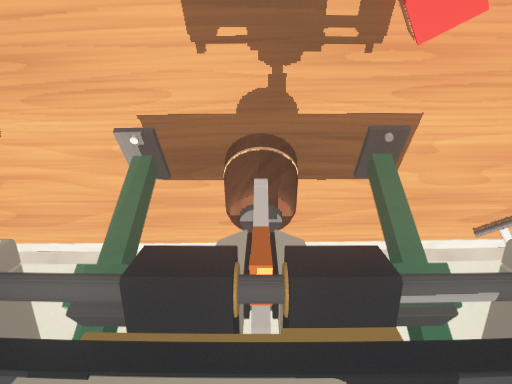

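Request:
play_rows:
  rows:
    - [0.015, 0.055, 0.034, 0, 0.002, -0.002, 1]
    - [0.015, 0.055, 0.034, 0, 0.002, -0.002, 1]
    - [0.015, 0.055, 0.034, 0, 0.002, -0.002, 1]

```text
clock: 11.9
position: [0.5813, 0.2076, 0.2252]
ee_rot: [1.879, 1.848, 0.59]
force: [0.9, 0.9, -3.6]
width: 0.106
```

```bash
python3 -c "
from plan import *
st();tip()
ptip([.6785,.209,.230],4,-.75,5)"
```

```text
t 11.90 grip [0.5703 0.2079 0.2405] tilt 35.57 yaw -1.24 xt [ 0.018  1.    -0.003] F [ 0.9  0.9 -3.6] w 0.106 q [ 0.22  0.38 -1.07  2.07  1.24  0.8  -0.08]
tip [0.6406 0.2066 0.232 ] pitch 4.07 yaw -1.01 roll -0.16 F [ 0.9  0.9 -3.6] t 11.9
dist mm 37.976234955647094 ang 0.31574852818824717
[[0.004, 0.04, 0.031, 0.0, 0.002, -0.001, 1], [0.004, 0.04, 0.031, 0.0, 0.002, -0.001, 1], [0.004, 0.04, 0.031, 0.0, 0.002, -0.001, 1], [0.004, 0.04, 0.031, 0.0, 0.002, -0.001, 1], [0.004, 0.04, 0.031, 0.0, 0.002, -0.001, 1]]
```

Request:
play_rows:
  rows:
    - [0.004, 0.045, 0.031, 0, 0.002, -0.001, 1]
    - [0.004, 0.045, 0.031, 0, 0.002, -0.001, 1]
    - [0.004, 0.045, 0.031, 0, 0.002, -0.001, 1]
    - [0.004, 0.045, 0.031, 0, 0.002, -0.001, 1]
    - [0.004, 0.04, 0.031, 0, 0.002, -0.001, 1]

```text
clock: 12.4
position: [0.6264, 0.2101, 0.226]
ee_rot: [1.878, 1.852, 0.595]
force: [-0.6, -0.6, -3.3]
width: 0.106
```

```bash
python3 -c "
from plan import *
st();tip()
for n in('scene','top'):cv2.imwrite(f'pics/{n}11.png',get_image(n))
crop(cv2.imread('pics/scene11.png'),240,80,400,260,'c11.png',3.3)
crop(cv2.imread('pics/top11.png'),130,120,230,200,'c11t.png',7)
ptip([.6785,.209,.222],2,-.75,3)"
```

```text
t 12.40 grip [0.6154 0.2102 0.2413] tilt 35.58 yaw -0.71 xt [0.014 1.    0.001] F [-0.6 -0.6 -3.3] w 0.106 q [ 0.21  0.45 -1.05  1.99  1.25  0.82 -0.02]
tip [0.6857 0.2092 0.2327] pitch 4.08 yaw -0.78 roll 0.05 F [-0.6 -0.6 -3.3] t 12.4
dist mm 10.710373184172813 ang 2.02592601933955
[[-0.001, -0.023, 0.006, 0.024, -0.001, 0.0, 1], [-0.001, -0.023, 0.006, 0.024, -0.001, 0.0, 1], [-0.001, -0.023, 0.006, 0.024, -0.001, 0.0, 1]]
```

View pics/c11t.png

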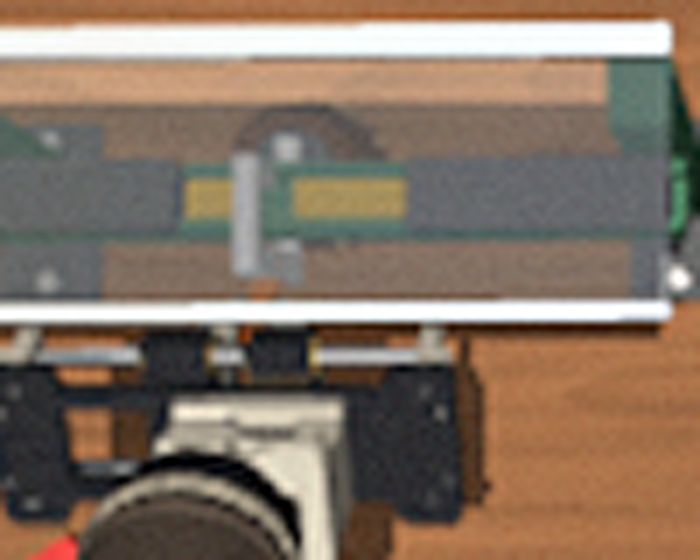

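View pics/c11.png

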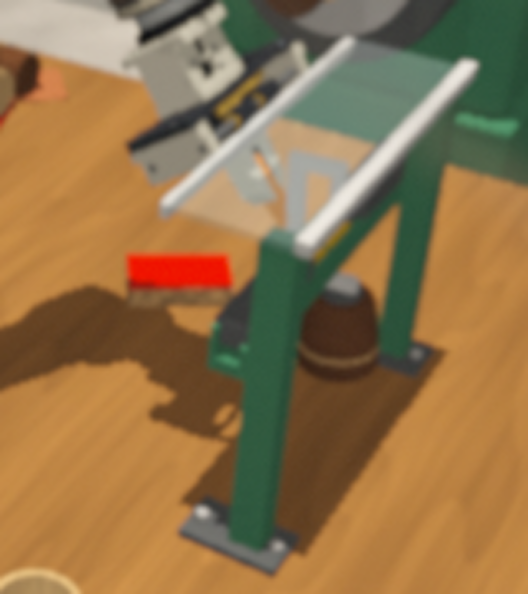

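```bash
python3 -c "
from fit import *
import plan
t,C=plan.tip()
T=camera_model('top')
k=lambda x,y:(T,*o(x,y,7,130,120))
a=t+C.apply([.006,0,.046]);b=t+C.apply([-.044,0,.046])
print('arm',atz(*k(245,155),a[2]),a,'back',atz(*k(245,274),b[2]),b)
print('strip',atz(*k(235,180),.2),atz(*k(235,220),.2),'notch right edge',atz(*k(292,199),.2),'window',atz(*k(184,199),.2),atz(*k(406,199),.225),'lip out',atz(*k(292,240),.218),'wall top',atz(*k(340,165),.208),'hood',atz(*k(300,322),.317),atz(*k(300,304),.317), atz(*k(300,20),.317),atz(*k(300,55),.317))
"
```

```text
tip [0.6853 0.2095 0.2322] pitch 4.02 yaw -0.75 roll 0.06 F [-1.   0.4 -3.2] t 12.5
arm [0.69241852 0.2090786  0.27853011] [0.68801911 0.20947033 0.27853011] back [0.6426088  0.20988954 0.27502055] [0.63814673 0.21012532 0.27502055]
strip [0.6931651  0.22773257 0.2       ] [0.67535457 0.22779118 0.2       ] notch right edge [0.6842862  0.20250154 0.2       ] window [0.68507462 0.25037239 0.2       ] [0.68003992 0.14868197 0.225     ] lip out [0.66379236 0.19957683 0.218     ] wall top [0.6979044 0.1799388 0.208    ] hood [0.61774657 0.17993651 0.317     ] [0.62510932 0.17990123 0.317     ] [0.74197305 0.17938005 0.317     ] [0.72749783 0.17944065 0.317     ]
```

Request:
play_rows:
  rows:
    - [0.002, -0.023, 0.006, 0.024, 0, 0, 1]
    - [0.002, -0.023, 0.006, 0.024, 0, 0, 1]
    - [0, -0.02, 0.006, 0.024, 0, 0, 1]
    - [0, 0, 0, 0, 0, 0, 1]

```text
clock: 12.9
position: [0.6188, 0.2109, 0.2166]
ee_rot: [1.903, 1.878, 0.561]
force: [0.1, -0.7, -3.4]
width: 0.107
```

```bash
python3 -c "
from plan import *
st();tip()
ptip([.6785,.2105,.212],1,-.75,5)"
```

```text
t 12.90 grip [0.6085 0.211  0.2324] tilt 33.25 yaw -0.69 xt [0.013 1.    0.001] F [ 0.1 -0.7 -3.4] w 0.107 q [ 0.22  0.47 -1.06  1.98  1.21  0.83  0.02]
tip [0.6784 0.2101 0.221 ] pitch 1.75 yaw -0.76 roll 0.04 F [ 0.1 -0.7 -3.4] t 12.9
dist mm 8.207107134884142 ang 0.7461992575244981
[[0.0, -0.006, 0.009, 0.005, 0.0, 0.0, 1], [0.0, -0.006, 0.009, 0.005, 0.0, 0.0, 1], [0.0, -0.006, 0.009, 0.005, 0.0, 0.0, 1], [0.0, -0.006, 0.009, 0.005, 0.0, 0.0, 1], [0.0, -0.006, 0.009, 0.005, 0.0, 0.0, 1]]
```

Request:
play_rows:
  rows:
    - [0.001, -0.006, 0.01, 0.006, 0, 0, 1]
    - [0.001, -0.006, 0.01, 0.006, 0, 0, 1]
    - [0, -0.006, 0.01, 0.006, 0, 0, 1]
    - [0, -0.006, 0.01, 0.006, 0, 0, 1]

```text
clock: 13.3
position: [0.6193, 0.2111, 0.2095]
ee_rot: [1.911, 1.885, 0.551]
force: [-0.2, -0.7, -3.7]
width: 0.105
```

```bash
python3 -c "
from plan import *
tip()
ptip([.6785,.2105,.204],0.5,-.75,5)"
```

```text
tip [0.6789 0.2103 0.2131] pitch 1.05 yaw -0.77 roll 0.04 F [-0.2 -0.7 -3.7] t 13.3
dist mm 8.553306101865 ang 0.5525983453312885
[[0.0, -0.007, 0.009, 0.004, 0.0, 0.0, 1], [0.0, -0.007, 0.009, 0.004, 0.0, 0.0, 1], [0.0, -0.007, 0.009, 0.004, 0.0, 0.0, 1], [0.0, -0.007, 0.009, 0.004, 0.0, 0.0, 1], [0.0, -0.007, 0.009, 0.004, 0.0, 0.0, 1]]
```

Request:
play_rows:
  rows:
    - [0, -0.007, 0.009, 0.004, 0, 0, 1]
    - [0, -0.007, 0.009, 0.004, 0, 0, 1]
    - [0, -0.007, 0.009, 0.004, 0, 0, 1]

```text
clock: 13.6
position: [0.6188, 0.2111, 0.2039]
ee_rot: [1.915, 1.889, 0.546]
force: [-0.6, 0.3, -4.1]
width: 0.105
```

Request:
play_rows:
  rows:
    - [0, -0.007, 0.009, 0.004, 0, 0, 1]
    - [0, -0.007, 0.009, 0.004, 0, 0, 1]

```text
clock: 13.8
position: [0.6185, 0.2111, 0.2002]
ee_rot: [1.918, 1.892, 0.542]
force: [-0.5, 0.7, -3.3]
width: 0.11
```

```bash
python3 -c "
from plan import *
tip()
ptip([.6785,.2105,.198],0,-.75,5)"
```

```text
tip [0.6781 0.2103 0.2031] pitch 0.43 yaw -0.77 roll 0.03 F [-0.5  0.7 -3.3] t 13.8
dist mm 4.705759320751445 ang 0.4277972298150645
[[0.0, -0.003, 0.006, 0.003, 0.0, 0.0, 1], [0.0, -0.003, 0.006, 0.003, 0.0, 0.0, 1], [0.0, -0.003, 0.006, 0.003, 0.0, 0.0, 1], [0.0, -0.003, 0.006, 0.003, 0.0, 0.0, 1], [0.0, -0.003, 0.006, 0.003, 0.0, 0.0, 1]]
```

Request:
play_rows:
  rows:
    - [0, -0.004, 0.006, 0.003, 0, 0, 1]
    - [0, -0.004, 0.006, 0.003, 0, 0, 1]
    - [0, -0.004, 0.006, 0.003, 0, 0, 1]

```text
clock: 14.1
position: [0.6183, 0.2111, 0.1965]
ee_rot: [1.921, 1.895, 0.537]
force: [0.8, -0.1, -3.4]
width: 0.106
```

Request:
play_rows:
  rows:
    - [0, -0.004, 0.006, 0.002, 0, 0, 1]
    - [0, -0.004, 0.006, 0.002, 0, 0, 1]
    - [0, -0.004, 0.006, 0.002, 0, 0, 1]

```text
clock: 14.4
position: [0.6182, 0.2112, 0.1931]
ee_rot: [1.923, 1.897, 0.535]
force: [0.1, 0.2, -3.9]
width: 0.104
```

```bash
python3 -c "
from plan import *
tip()
ptip([.6785,.2105,.192],0,-.75,5)"
```

```text
tip [0.6779 0.2103 0.1955] pitch -0.04 yaw -0.77 roll 0.04 F [ 0.1  0.2 -3.9] t 14.4
dist mm 3.6376957034418256 ang 0.05954268276663503
[[0.0, -0.002, 0.004, 0.0, 0.0, 0.0, 1], [0.0, -0.002, 0.004, 0.0, 0.0, 0.0, 1], [0.0, -0.002, 0.004, 0.0, 0.0, 0.0, 1], [0.0, -0.002, 0.004, 0.0, 0.0, 0.0, 1], [0.0, -0.002, 0.004, 0.0, 0.0, 0.0, 1]]
```

Request:
play_rows:
  rows:
    - [0, -0.004, 0.006, 0, 0, 0, 1]
    - [0, -0.004, 0.006, 0, 0, 0, 1]
    - [0, -0.003, 0.005, 0, 0, 0, 1]

```text
clock: 14.7
position: [0.6182, 0.2112, 0.1897]
ee_rot: [1.923, 1.897, 0.535]
force: [0.0, 0.1, -3.4]
width: 0.106
```

Request:
play_rows:
  rows:
    - [0, -0.004, 0.006, 0, 0, 0, 1]
    - [0, -0.003, 0.005, 0, 0, 0, 1]

```text
clock: 14.9
position: [0.6181, 0.2112, 0.1876]
ee_rot: [1.923, 1.897, 0.535]
force: [-1.9, 0.3, -2.3]
width: 0.106
```

```bash
python3 -c "
from plan import *
tip()
for n in('scene','top'):cv2.imwrite(f'pics/{n}12.png',get_image(n))
crop(cv2.imread('pics/scene12.png'),240,80,400,260,'c12.png',3.3)
crop(cv2.imread('pics/top12.png'),130,120,230,200,'c12t.png',7)
ptip([.6785,.2105,.190],0,-.75,5)"
```

```text
tip [0.6778 0.2104 0.1901] pitch -0.04 yaw -0.77 roll 0.04 F [-1.9  0.3 -2.3] t 14.9
dist mm 0.7091797185007377 ang 0.052458045575450196
[[0.0, 0.001, 0.001, 0.0, 0.0, 0.0, 1], [0.0, 0.001, 0.001, 0.0, 0.0, 0.0, 1], [0.0, 0.001, 0.001, 0.0, 0.0, 0.0, 1], [0.0, 0.001, 0.001, 0.0, 0.0, 0.0, 1], [0.0, 0.001, 0.001, 0.0, 0.0, 0.0, 1]]
```

View pics/c12t.png

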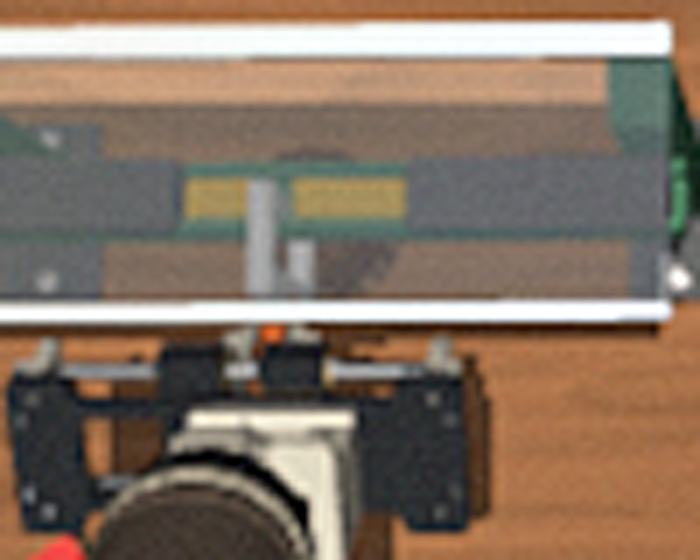

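View pics/c12.png

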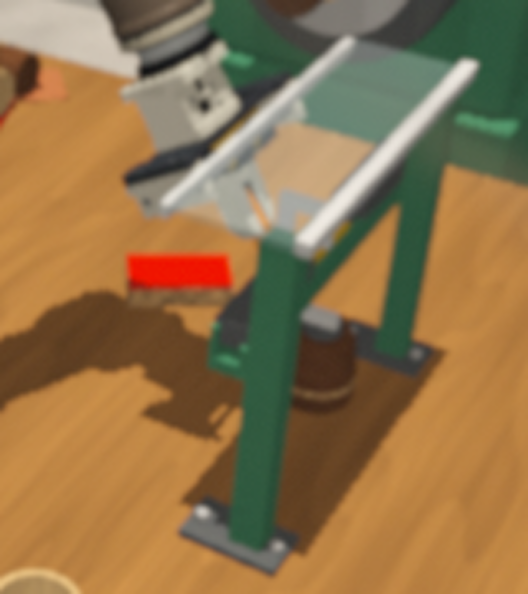

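Request:
play_rows:
  rows:
    - [0, -0.004, 0.006, 0, 0, 0, 1]
    - [0, -0.003, 0.003, 0, 0, 0, 1]

```text
clock: 15.2
position: [0.6187, 0.2116, 0.1873]
ee_rot: [1.921, 1.896, 0.537]
force: [-2.3, -2.3, 2.6]
width: 0.106
```

```bash
python3 -c "
from plan import *
tip()"
```

```text
tip [0.6784 0.2108 0.19  ] pitch 0.11 yaw -0.76 roll 0.05 F [-2.3 -2.3  2.6] t 15.2
```

Request:
play_rows:
  rows:
    - [0, 0, -0.003, 0, 0, 0, 1]
    - [0, 0, 0, 0, 0, 0, 1]
    - [0, 0, 0, 0, 0, 0, 1]

```text
clock: 15.5
position: [0.6183, 0.2116, 0.1875]
ee_rot: [1.922, 1.896, 0.537]
force: [-0.5, -0.9, -1.3]
width: 0.107
```

```bash
python3 -c "
from plan import *
tip();st()"
```

```text
tip [0.6779 0.2108 0.1901] pitch 0.08 yaw -0.75 roll 0.06 F [-0.5 -0.9 -1.3] t 15.5
t 15.50 grip [0.6084 0.2117 0.2035] tilt 31.58 yaw -0.66 xt [0.013 1.    0.001] F [-0.5 -0.9 -1.3] w 0.107 q [ 0.19  0.51 -1.03  1.99  1.24  0.82 -0.01]
```

Request:
play_rows:
  rows:
    - [0, 0, 0, 0, 0, 0, 0.7]
    - [0, 0, 0, 0, 0, 0, 0.6]
    - [0, 0, 0, 0, 0, 0, 0.4]

```text
clock: 15.8
position: [0.6192, 0.2122, 0.1885]
ee_rot: [1.92, 1.895, 0.54]
force: [0.2, -0.8, -0.2]
width: 0.244
```

```bash
python3 -c "
from plan import *
st()
for n in('scene','top','wrist'):cv2.imwrite(f'pics/{n}13.png',get_image(n))
crop(cv2.imread('pics/scene13.png'),240,80,400,260,'c13.png',3.3)
crop(cv2.imread('pics/top13.png'),130,120,230,200,'c13t.png',7)
"
```

```text
t 15.80 grip [0.6093 0.2123 0.2045] tilt 31.7 yaw -0.55 xt [0.013 1.    0.002] F [ 0.2 -0.8 -0.2] w 0.244 q [ 0.19  0.51 -1.03  1.99  1.24  0.82 -0.01]
```

View pics/wrist13.png

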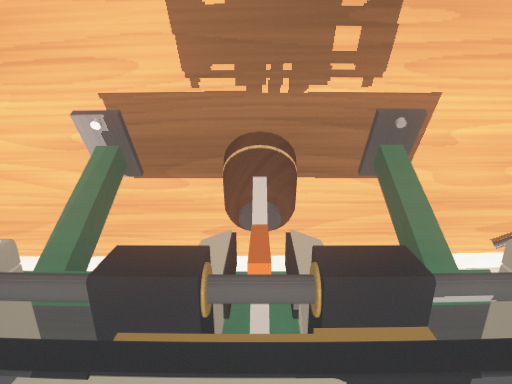

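View pics/c13t.png

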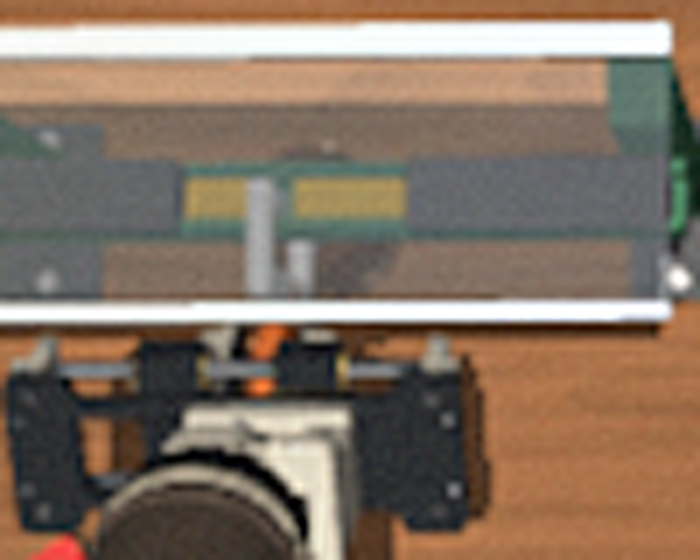

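Request:
play_rows:
  rows:
    - [0, 0, 0, 0, 0, 0, 0.2]
    - [0, 0, 0, 0, 0, 0, 0]
    - [0, 0, 0, 0, 0, 0, 0]
    - [0, 0, 0, 0, 0, 0, 0]

```text
clock: 16.35
position: [0.6192, 0.2121, 0.1885]
ee_rot: [1.921, 1.895, 0.54]
force: [0.4, -1.0, -1.0]
width: 0.496
```

Request:
play_rows:
  rows:
    - [0, 0, -0.04, 0, 0, 0, 0]
    - [0, 0, -0.07, 0, 0, 0, 0]
    - [0, 0, -0.1, 0, 0, 0, 0]

```text
clock: 16.65
position: [0.6014, 0.2118, 0.215]
ee_rot: [1.922, 1.897, 0.537]
force: [0.1, -0.6, -0.3]
width: 0.5
```

```bash
python3 -c "
from plan import *
st()
cv2.imwrite('pics/wrist14.png',get_image('wrist'))
"
```

```text
t 16.65 grip [0.5916 0.2119 0.231 ] tilt 31.53 yaw -0.65 xt [0.013 1.    0.001] F [ 0.1 -0.6 -0.3] w 0.5 q [ 0.23  0.45 -1.08  1.99  1.16  0.84  0.05]
```

View pics/wrist14.png

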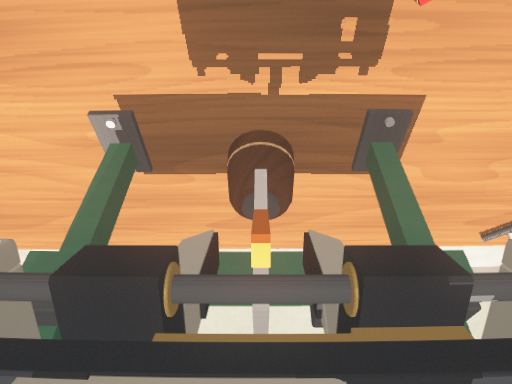

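Clear and still. Retracting further.

Request:
play_rows:
  rows:
    - [0, 0, -0.13, 0, 0, 0, 0]
    - [0, 0, -0.13, 0, 0, 0, 0]
    - [0, 0, -0.13, 0, 0, 0, 0]
    - [0, 0, -0.13, 0, 0, 0, 0]
    - [0, 0, -0.1, 0, 0, 0, 0]

```text
clock: 17.2
position: [0.549, 0.2142, 0.3002]
ee_rot: [1.918, 1.898, 0.54]
force: [0.7, -0.6, 0.3]
width: 0.498
```

Request:
play_rows:
  rows:
    - [0, 0, 0, 0, 0, 0, 0]
    - [0, 0, 0, 0, 0, 0, 0]
    - [0, 0, 0, 0, 0, 0, 0]
    - [0, 0, 0, 0, 0, 0, 0]
    - [0, 0, 0, 0, 0, 0, 0]

```text
clock: 17.7
position: [0.549, 0.2142, 0.3009]
ee_rot: [1.915, 1.896, 0.541]
force: [-0.0, -0.3, -0.2]
width: 0.5
```

```bash
python3 -c "
from fit import *
import plan;plan.st()
for n in('scene','top','wrist'):cv2.imwrite(f'pics/{n}15.png',get_image(n))
crop(cv2.imread('pics/scene15.png'),240,80,400,260,'c15.png',3.3)
crop(cv2.imread('pics/top15.png'),130,120,230,200,'c15t.png',7)
"
```

```text
t 17.70 grip [0.5391 0.2143 0.3169] tilt 31.85 yaw -0.57 xt [0.01 1.   0.  ] F [-0.  -0.3 -0.2] w 0.5 q [ 0.36  0.26 -1.2   1.96  0.88  0.86  0.26]
```

View pics/wrist15.png

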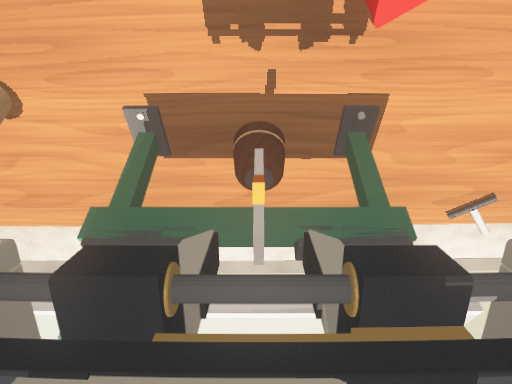

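View pics/c15.png

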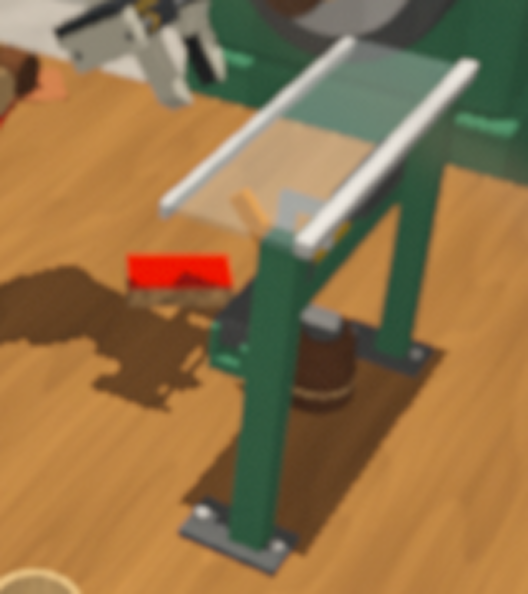

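View pics/c15t.png

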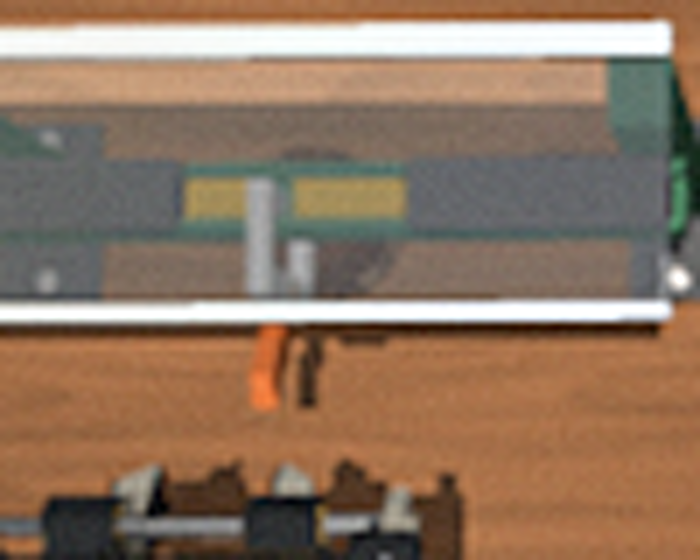

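View pics/top15.png

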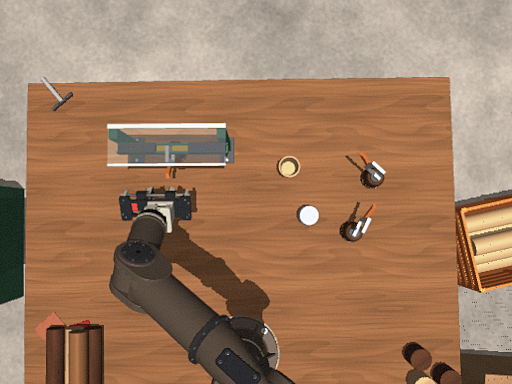

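```bash
python3 -c "
from cell import *
import cv2,numpy as np
a=cv2.imread('pics/top15.png').astype(int);b=get_image('top').astype(int)
print('moved px top',np.abs(a-b)[:190,100:240].max(), np.abs(observe()['dq']).max())
z=cv2.imread('pics/top0.png').astype(int);print('cup/tin diff',np.abs(b-z)[150:235,275:303].max(),np.abs(b-z)[200:230,295:325].max())
print(sign_off())"
```

```text
moved px top 50 0.004195165299870453
cup/tin diff 20 20
the job is handed in; nothing more can be done
None
```

The carrier is hung on the rail at the loading window, with its tip seated in the notch, and the job is handed in at about 18 s of the 67 s allowed.

- **Picking up:** I took the carrier farthest to the robot's left and pinched its orange tab at 60 N. I rolled the tool half a turn first, because joints 5 and 6 sat at their limits the other way round. Joint 6 read about 0.119 there, against the stated lower limit of 0.12.
- **Hanging:** I saw the notch through the hood in the top view. I carried the tip over the lip with about 12 mm to spare and lowered it. It went past strip height without contact and stopped at z = 0.190, the notch floor. A light push there raised the wrist force by about 6 N with no further descent. I then eased the load, opened the fingers and backed away.

**Last checks**
- The carrier hangs upright with its tip in the notch, and it looks the same in the views before and after letting go. The gripper is clear, with wrist force near 0.
- The cup and tin are where they were in the top picture. The sanding block was partly hidden by the gripper there, but the arm never came near it.
- The stillness comparison was inconclusive. Two top pictures at the end differed by up to 50 grey levels somewhere in an area that included the edge of the gripper, and I did not trace why before handing in.
- The top camera read about 4 mm farther in x than the arm's own position. I corrected for that before lowering.

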